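# Fish the dowel pins out of the jig block with spring tongs

## Task

Take the sprung tongs from their rest and, squeezing them shut on one pin at a time, lift the two round dowel pins out of the deep narrow pockets of the jig block and set them down in the low tray; do not drop them from a height or touch them with the gripper itself. Leave the flat key in its pocket and the things standing around where they are, and finally lay the tongs back on their rest as they lay before.

Things in the scene. Friction and masses are not known exactly. Their poses are not given: they have to be found in the camera images.
- tongs_grip (a point): loose sprung steel tongs, 95 g, centre of mass within 10 mm of this point, lying level on the rest: rear yoke, two hinged legs 14 mm high, tips bent straight down in front. Point: middle between the two black rubber grip pads, half-way up the legs; x runs to the tips, y is the closing direction (squeeze across y, from above), z up. Pads 40 mm long (x), 22 mm high, 43 mm over their outsides when sprung open. Rear end 130 mm behind
- tongs_tip (a point): middle between the lower ends of the tongs' tips: 55 mm ahead of and 85 mm below tongs_grip; same axes. Sprung open the tips are 32 mm apart inside; each is 5 mm thick (y) and 10 mm wide (x). Each mm less over the grip pads closes the tips by 1.6 mm: pads at 39 mm give a tip gap of 25 mm, at 32 mm they hold a 14 mm pin
- leg_left (a joint): angle of each tongs leg about its upright hinge, 95 mm behind tongs_grip (both legs always move alike): 0 sprung open, about 0.06 shut on a pin, 0.115 at most. The spring pushes each grip pad out with 8 N at 0, 13 N at 0.06, enough to carry the tongs half open; 20 to 30 N on the pads hold a pin firmly
- rest: fixed stand, wooden foot 200x70x8 mm; origin on the table below the place of tongs_grip, x to the tips' end. A saddle 102 mm behind (under the yoke) and a crossbar 30 mm ahead, 10 mm thick in x (under the legs), carry the tongs' underside 95 mm above the table; ears 8 mm high at their ends leave the yoke 8 mm and the open legs 10 mm of play each side
- rest_top (a point): where tongs_grip lies when the tongs are on the rest: 102 mm above the rest's origin; axes as the rest
- jig: fixed aluminium block 118 (x) x 84 (y) x 56 mm high, origin at the centre of its underside. Three slot-shaped pockets, open upward, in a row along x at -34, 0 and +34 mm, each 20 mm wide (x) and 52 mm long (y), 48 mm deep (floor 8 mm above the table)
- pin_a_mid (a point): plain steel dowel pin, 14 mm in diameter, 24 mm tall, 25 g, standing upright on the floor of one of the jig's pockets (which one varies; up to 5 mm off the pocket's middle along its length); the point is its centre, half-way up, z along the pin
- pin_b_mid (a point): the other pin, the same: 14 mm in diameter, 24 mm tall, upright on the floor of another pocket; the point is its centre, half-way up
- key_mid (a point): flat steel key, a bar 12x34x12 mm lying along the floor of the remaining pocket; to be left there; the point is its centre, y along the bar
- tray: fixed low open tray of dark steel, outside 130 (x) x 110 (y) x 18 mm high, walls and floor 4 mm thick; origin at the centre of its underside
- jar_mid (a point): bystander, to be left alone: glass jar with a yellow screw lid, 64 mm wide, 92 mm tall; the point is its centre, half-way up
- tape_mid (a point): bystander, to be left alone: roll of blue tape lying flat, 67 mm wide, 19 mm high; the point is its centre, half-way up
- box_mid (a point): bystander, to be left alone: matchbox lying flat, 36x53x15 mm; the point is its centre, half-way up
- glass_mid (a point): bystander, to be left alone: clear glass tumbler, 68 mm wide, 90 mm tall; the point is its centre, half-way up

How it is judged:
On the way, in this order (a step that is already met when the one before it is completed fails the run):
1. the tongs are lifted off their rest (height (world z) of tongs_grip above 0.13 m), for 0.1 s.
2. one pin is lifted clear of the jig block in the tongs (((height (world z) of pin_a_mid above 0.085 m and contact force between tongs and pin_a above 0.3 N) or (height (world z) of pin_b_mid above 0.085 m and contact force between tongs and pin_b above 0.3 N))), for 0.1 s.
3. that pin lies in the tray, let go by the tongs (((x of pin_a_mid in the frame of tray between -0.06 and 0.06 m and y of pin_a_mid in the frame of tray between -0.05 and 0.05 m and z of pin_a_mid in the frame of tray below 0.024 m and contact force between tongs and pin_a below 0.05 N) or (x of pin_b_mid in the frame of tray between -0.06 and 0.06 m and y of pin_b_mid in the frame of tray between -0.05 and 0.05 m and z of pin_b_mid in the frame of tray below 0.024 m and contact force between tongs and pin_b below 0.05 N))), for 0.1 s.
4. the other pin is lifted clear of the jig block in the tongs ((((x of pin_a_mid in the frame of tray between -0.06 and 0.06 m and y of pin_a_mid in the frame of tray between -0.05 and 0.05 m and z of pin_a_mid in the frame of tray below 0.024 m and contact force between tongs and pin_a below 0.05 N) and (height (world z) of pin_b_mid above 0.085 m and contact force between tongs and pin_b above 0.3 N)) or ((x of pin_b_mid in the frame of tray between -0.06 and 0.06 m and y of pin_b_mid in the frame of tray between -0.05 and 0.05 m and z of pin_b_mid in the frame of tray below 0.024 m and contact force between tongs and pin_b below 0.05 N) and (height (world z) of pin_a_mid above 0.085 m and contact force between tongs and pin_a above 0.3 N)))), for 0.1 s.
5. both pins lie in the tray, let go by the tongs (x of pin_a_mid in the frame of tray between -0.06 and 0.06 m and y of pin_a_mid in the frame of tray between -0.05 and 0.05 m and z of each of pin_a_mid, pin_b_mid in the frame of tray below 0.024 m and contact force between tongs and pin_a below 0.05 N and x of pin_b_mid in the frame of tray between -0.06 and 0.06 m and y of pin_b_mid in the frame of tray between -0.05 and 0.05 m and contact force between tongs and pin_b below 0.05 N), for 0.1 s.
At the end, for the whole second after the job is handed in: Both pins rest inside the tray, standing or lying, let go; the key is on the floor of its pocket, less than 18 mm from where it was; the tongs lie at rest on the rest, level within 0.06 rad, within 22 mm of their place, along the rest's x within 0.25 rad (all of step 5 and linear speed of each of pin_a, pin_b below 0.03 m/s and z of key_mid in the frame of jig below 0.03 m and distance of key_mid from where it was at the start of the episode below 0.018 m and horizontal distance between tongs_grip and rest_top below 0.022 m and height (world z) of tongs_grip between 0.098 and 0.108 m and angle between tongs_grip's own z axis and vertical below 0.06 rad and angle between the x axis of rest and the x axis of tongs_grip, either way round below 0.25 rad and linear speed of tongs below 0.02 m/s); the robot touches nothing.
It fails at once if the robot's fingers or arm touch a pin (contact force between any of the fingers, the arm and pin_a above 0.3 N or contact force between any of the fingers, the arm and pin_b above 0.3 N).
It fails at once if a pin is let go in the air, more than 70 mm above the table ((height (world z) of pin_a_mid above 0.07 m and contact force between tongs and pin_a below 0.01 N) or (height (world z) of pin_b_mid above 0.07 m and contact force between tongs and pin_b below 0.01 N)).
It fails at once if the key is taken out of its pocket (z of key_mid in the frame of jig above 0.05 m).
It fails at once if a bystander is moved by more than 25 mm (distance of any of jar_mid, tape_mid, box_mid, glass_mid from where it was at the start of the episode above 0.025 m).
It also fails if it takes over 72 s, if anything falls off the work surface, if the arm or the gripper's body presses on something with over 40 N, if the wrist force passes 120 N, or if a joint passes its speed limit or range.

## Robot

A 6-joint arm with a two-finger parallel gripper is mounted at the origin on a cart in front of the work surface, level with it; the furniture and walls round the work are solid. World frame = base frame: x ahead of the robot, y to its left, z up, the work surface at z = 0. Lengths are in m, angles in rad, forces in N, time in s.
With the tool pointing down it reaches from about 0.3 to 0.95 m from the base axis. Payload 3.1 kg.
Tool frame: the origin (TCP) lies on the front face of the gripper's body, between the roots of the fingers; the fingertips stand 73 mm ahead of it and the grasp point (between the pads) lies 54 mm ahead of it; x points along the fingers, y is the direction in which the jaws open and shut, and the axes are right-handed (so a half turn about x gives the same grasp; the last joint's range is limited). The gripper opens to 85 mm and grips with 20 to 120 N. Pads are 22 mm wide; open, the fingers measure 114 mm over their backs; the gripper's body (76 mm by 85 mm) begins 54 mm behind the grasp point. The pads swing forward as they close: fully open they stand 13 mm farther back than shut.
Start: joints at [-1.331, 0.308, 1.634, -0, 1.2, -0.07], TCP at [0.191, -0.595, 0.304] pointing down, gripper open.
Joint ranges: [-3.06, 3.06], [-0.79, 1.96], [0.05, 2.63], [-1.19, 4.34], [0.05, 2.64], [-2.94, 2.94]. Speed limits (rad/s): [2.79, 2.79, 3.14, 3.14, 3.14, 3.14].

## Interface

Orientations are given as a unit quaternion [w, x, y, z].
In Python, from workcell import state, viewer, workorder gives the robot as it stands. The module is installed in compiled form; this text tells all that it offers.
- The arm moves only by the tool play_rows, never from a script. Its argument "deltas" is one flat list of numbers, 7 for each row, row after row: the turn, a rotation vector about the world's x, y, z in rad, then the shift along the world's x, y, z in m, then the closure, from -1 (fully open) to 1 (shut). A call has 1 to 20 rows; each row shifts and turns the pose as measured when the row begins; what a row does not reach is not made up. A row lasts 1/12 s, in which the tool goes at most 41.7 mm and 7.16 degrees, less where a joint would pass 70% of its speed; a pose out of reach is approached as far as the arm can. A call is refused whole if a number of a shift passes 0.0417 or a number of a turn 0.125, either way. A call with a gripper value outside its range is refused whole. The fingers move at their own pace and stop on an object; the grip force is fixed at half the most. Time passes only in rows, so rows that do not move let the fingers close. It gives the time, the measured TCP pose, the force and the opening at its end, in the units of the state.
- state(): the state, without advancing time (a new reading comes with each control period).
- viewer.read_camera(name): name is "scene" or "top"; returns (picture, depth): 420x560x3 uint8, blue, green, red; 420x560 float32, m along the optical axis (not along the pixel's ray), 0 where there is no reading.
- viewer.get_calibration(name): a dict with "fx", "fy", "cx", "cy" (pixels), "D" ([k1, k2, p1, p2, k3] as OpenCV has them; the pictures are not rectified), "extrinsics" (4x4, takes a point from camera to world coordinates). Camera axes: x right, y down, z forward; pixel columns grow to the right and rows downward; lengths in m; the calibration is good to about 2 mm. A picture is of the moment at which its call begins. get_calibration takes no time and is no camera call.
- workorder.close_job(): hands the job in, once; it reports no verdict.
The state is a dict: "time_s": time; "joints": joint angles; "qvel": joint speeds; "effort": joint torques, N m; "ee_pos": TCP position; "eef_rot": TCP orientation; "force": force on the tool from outside, world axes, zero at the start; "wrist_torque": the same for the moment, N m; "grip_width": opening from 0.0 (shut) to 1.0 (fully open).
Only numpy, scipy, OpenCV 4.12 (cv2) and the standard library are available. Lean on these libraries where they do the work, as an engineer would, in place of code of your own. Each camera call takes 0.05 s, during which the arm holds its last target. There are 200 camera calls.

## Working session

There is one attempt and no reset: what is moved stays moved. The work goes in short steps, Python scripts to look and compute and a tool call to move; the robot and the scene stay as the last step left them, time stands still between calls to the robot, and variables do not carry over. Pictures are saved under pics/ and viewed, about 8 in all and at most 12, crops included, and the job is handed in when it is done.

Besides the shell and the picture viewer there is one more tool, called after ">>>" as name(argument=value, ...) on one line, values as JSON. play_rows: Moves the arm, as the interface text tells. Its arguments: {"type":"object","properties":{"deltas":{"type":"array"}},"required":["deltas"]}

```bash
mkdir -p pics
cat > h.py <<'E'
import numpy as np, cv2
from workcell import state, viewer, workorder
def cloud(name):
    im,d=viewer.read_camera(name); c=viewer.get_calibration(name)
    K=np.array([[c['fx'],0,c['cx']],[0,c['fy'],c['cy']],[0,0,1]]);D=np.array(c['D'],float)
    v,u=np.mgrid[:420,:560]
    p=cv2.undistortPoints(np.stack([u,v],-1).reshape(-1,1,2).astype(float),K,D).reshape(420,560,2)
    E=np.array(c['extrinsics']); P=np.dstack([p*d[...,None],d])@E[:3,:3].T+E[:3,3]
    P[d==0]=np.nan
    return im,P
E
python3 - <<'E'
from h import *
s=state();print(s)
for n in("top","scene"):
    im,P=cloud(n);cv2.imwrite(f'pics/{n}0.png',im);np.save(f'{n}0.npy',P)
    print(np.array(viewer.get_calibration(n)['extrinsics']).round(3))
E
```

```text
{'time_s': 0.0, 'joints': array([-1.33070509e+00,  3.08984679e-01,  1.63517382e+00, -1.01052458e-05,
        1.19969030e+00, -6.96618288e-02]), 'qvel': array([-0.00106555, -0.00052146, -0.00071329,  0.00107028,  0.00025031,
       -0.00125119]), 'effort': array([-1.19657823e-03, -4.15256310e+01, -2.76666713e+01, -2.94066522e-04,
        1.01509973e-02, -7.89302106e-06]), 'ee_pos': array([ 0.19035519, -0.59462826,  0.30266561]), 'eef_rot': array([-0.10828368, -0.69857127, -0.10987266,  0.69871369]), 'force': array([-1.15653482,  0.29315953, -0.91592343]), 'wrist_torque': array([-0.03391622, -0.02202963,  0.01890657]), 'grip_width': 1.0016132873409842}
[[-0.002 -0.999  0.043  0.526]
 [-1.     0.003  0.025  0.073]
 [-0.025 -0.043 -0.999  0.961]
 [ 0.     0.     0.     1.   ]]
[[-0.863 -0.299  0.408  0.2  ]
 [-0.505  0.545 -0.669  0.673]
 [-0.022 -0.783 -0.621  0.625]
 [ 0.     0.     0.     1.   ]]
```

View pics/top0.png

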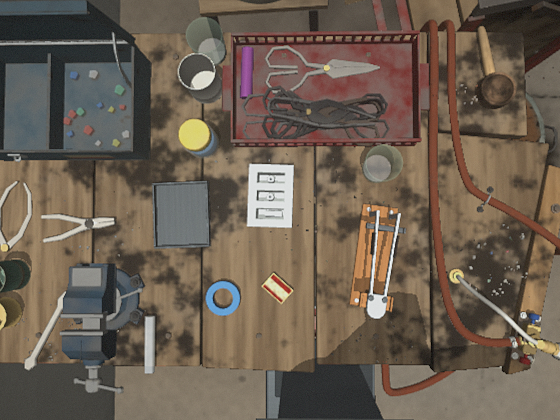

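View pics/scene0.png

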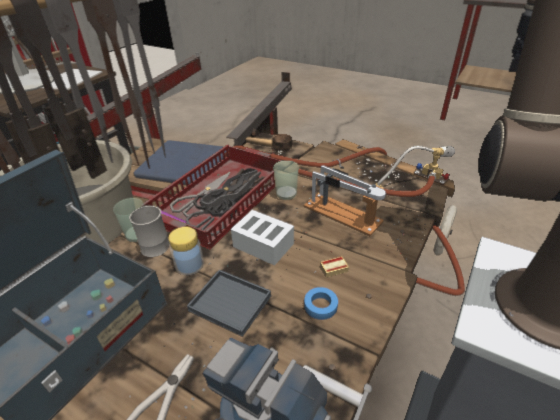

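The top view shows the jig at (270,196) with round pins near (270,178) and (269,197) and the key near (268,213). The tray is at (182,214). The tongs run from the yoke at (377,305) to the tips near (385,215), pointing away from the robot. Next I'll measure.

Run:
```python
from h import *
im=cv2.imread('pics/top0.png');P=np.load('top0.npy')
a=cv2.resize(im[155:240,235:305],None,fx=5,fy=5,interpolation=cv2.INTER_CUBIC)
b=cv2.resize(im[195:325,340:415],None,fx=3.27,fy=3.27,interpolation=cv2.INTER_CUBIC)
h=max(a.shape[0],b.shape[0]);o=np.zeros((h,a.shape[1]+b.shape[1],3),np.uint8);o[:a.shape[0],:a.shape[1]]=a;o[:b.shape[0],a.shape[1]:]=b
cv2.imwrite('pics/crop1.png',o);print(o.shape)
def rect(m,zlo,zhi,name):
    q=P[m&(P[...,2]>zlo)&(P[...,2]<zhi)]
    r=cv2.minAreaRect(q[:,:2].astype(np.float32));print(name,len(q),np.round(q[:,2].mean(),4),r)
V,U=np.mgrid[:420,:560]
W=lambda u0,u1,v0,v1:(U>=u0)&(U<=u1)&(V>=v0)&(V<=v1)
rect(W(240,300,158,235),.05,.062,'jig')
rect(W(148,215,175,252),.012,.024,'tray')
rect(W(345,410,195,325),.09,.118,'tongs')
rect(W(345,410,195,325),.004,.014,'foot')
rect(W(175,220,115,160),.08,.1,'jar')
rect(W(200,245,275,320),.01,.03,'tape');rect(W(255,300,268,308),.008,.03,'box');rect(W(358,405,143,185),.06,.1,'glass')
for v in range(166,226,2):print(v,(P[v,252:290:2,2]*1000).round().tolist())
print(P[178,270],P[197,269],P[213,268])
for v in range(200,325,4):
    r=[(u,*(P[v,u]*1000).round().astype(int)) for u in range(350,408) if P[v,u,2]>.085]
    if r: print(v,'x',r[0][1],'y/z',[(t[2],t[3]) for t in r])
```

```text
(425, 595, 3)
jig 1926 0.0566 ((0.59331876039505, 0.1252967119216919), (0.08418375253677368, 0.1179673820734024), 88.21199035644531)
tray 562 0.018 ((0.5591580271720886, 0.3045292794704437), (0.13009683787822723, 0.11124914139509201), 2.2227678298950195)
tongs 1607 0.106 ((0.46714022755622864, -0.07301722466945648), (0.06923750787973404, 0.18689869344234467), 81.55394744873047)
foot 2537 0.0085 ((0.4677810072898865, -0.08246194571256638), (0.12593477964401245, 0.2528558075428009), 89.63004302978516)
jar 837 0.0926 ((0.7031452655792236, 0.26211246848106384), (0.05848303437232971, 0.058218322694301605), 45.000614166259766)
tape 647 0.0196 ((0.3965383470058441, 0.21974383294582367), (0.06654534488916397, 0.06542080640792847), 88.90922546386719)
box 512 0.0161 ((0.42041656374931335, 0.11968441307544708), (0.0683671310544014, 0.036445774137973785), 47.838096618652344)
glass 406 0.0804 ((0.6496921181678772, -0.08176092803478241), (0.06626254320144653, 0.0669538825750351), 0.09731511026620865)
166 [57.0, 59.0, 57.0, 54.0, 59.0, 56.0, 55.0, 58.0, 57.0, 57.0, 56.0, 56.0, 57.0, 56.0, 57.0, 57.
[... 16149 characters left out ...]
.int64(112)), (np.int64(-61), np.int64(110)), (np.int64(-63), np.int64(109)), (np.int64(-64), np.int64(111)), (np.int64(-66), np.int64(109)), (np.int64(-68), np.int64(108)), (np.int64(-70), np.int64(110)), (np.int64(-72), np.int64(108)), (np.int64(-73), np.int64(108)), (np.int64(-75), np.int64(109)), (np.int64(-76), np.int64(110))]
316 x 377 y/z [(np.int64(-54), np.int64(108)), (np.int64(-56), np.int64(108)), (np.int64(-58), np.int64(108)), (np.int64(-59), np.int64(111)), (np.int64(-61), np.int64(110)), (np.int64(-62), np.int64(111)), (np.int64(-64), np.int64(110)), (np.int64(-66), np.int64(109)), (np.int64(-67), np.int64(113)), (np.int64(-69), np.int64(111)), (np.int64(-71), np.int64(111))]
```

View pics/crop1.png

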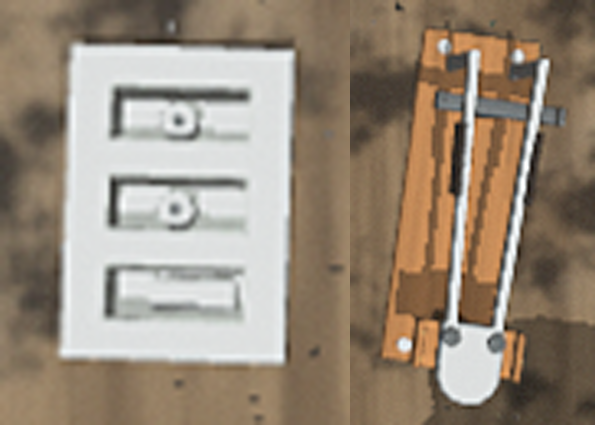

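The crop confirms it: pins in the +x and middle pockets (crop (180,120) and (178,208)), key in the -x pocket. The black grip pads are around crop rows 125–195. Next I'll refine the poses numerically.

Run:
```python
from h import *
from scipy.spatial.transform import Rotation as R
P=np.load('top0.npy');V,U=np.mgrid[:420,:560]
W=lambda u0,u1,v0,v1:(U>=u0)&(U<=u1)&(V>=v0)&(V<=v1)
m=W(240,300,158,235)
# jig edges: top-surface outermost points, line fits
top=m&(P[...,2]>.053)&(P[...,2]<.061)
L=[];Rr=[]
for v in range(168,225):
    u=np.where(top[v])[0]; L.append(P[v,u[0],:2]);Rr.append(P[v,u[-1],:2])
T=[];B=[]
for u in range(254,288):
    v=np.where(top[:,u])[0]; T.append(P[v[0],u,:2]);B.append(P[v[-1],u,:2])
for n,e,ax in(('L',L,0),('R',Rr,0),('T',T,1),('B',B,1)):
    e=np.array(e);f=np.polyfit(e[:,ax],e[:,1-ax],1);print(n,f[0].round(4),np.polyval(f,e[:,ax].mean()).round(4),e[:,ax].mean().round(4))
for n,r in(('a',(258,286,172,184)),('b',(258,286,190,201))):
    q=P[W(*r)&(P[...,2]>.027)&(P[...,2]<.04)];q=q[abs(q[:,1]-np.median(q[:,1]))<.009]
    print('pin',n,len(q),q.mean(0).round(4),q.min(0).round(4),q.max(0).round(4))
q=P[W(258,286,207,219)&(P[...,2]>.016)&(P[...,2]<.024)];print('key',q.mean(0),q[:,:2].min(0),q[:,:2].max(0))
# tongs legs: top surface centre line
for n,y in(('l',0),('r',1)):
    C=[]
    for v in range(216,293):
        if 227<=v<=231: continue
        u=np.where((P[v,350:408,2]>.106))[0]+350
        y_=P[v,u,1]; mid=-.078-.132*(P[v,u[0],0]-.5); s=u[(y_>mid)] if n=='l' else u[y_<mid]
        s=s[P[v,s,2]<.1125]
        if len(s): C.append(np.median(P[v,s,:2],axis=0))
    C=np.array(C);f=np.polyfit(C[:,0],C[:,1],1);print(n,f[0].round(4),np.polyval(f,.503).round(4))
q=P[W(345,410,225,260)&(P[...,2]>.1135)];print('pad rows x',np.sort(q[:,0])[[0,2,-3,-1]].round(4),len(q))
q=P[W(345,410,300,325)&(P[...,2]>.1)];print('rear x',q[:,0].min())
r=R.from_quat(np.roll(state()['eef_rot'],-1));print(r.as_matrix().round(3))
```

```text
L -0.0314 0.1664 0.5913
R -0.0379 0.0842 0.591
T 0.0258 0.6514 0.1246
B 0.0382 0.5352 0.1246
pin a 48 [0.6288 0.1257 0.0326] [0.6203 0.119  0.0274] [0.6378 0.1349 0.0372]
pin b 41 [0.5923 0.127  0.0327] [0.5869 0.121  0.0297] [0.5988 0.1328 0.0359]
key [0.56017452 0.12276435 0.02061816] [0.55443309 0.10431504] [0.57019645 0.15111614]
l -0.0918 -0.0621
r -0.1859 -0.0951
pad rows x [0.478  0.4814 0.5163 0.5215] 52
rear x 0.3745322294415273
[[-0.001  0.305 -0.952]
 [ 0.002 -0.952 -0.305]
 [-1.    -0.002 -0.   ]]
```

>>> play_rows(deltas=[0, 0, -0.024, 0.017, 0.028, 0, -1, 0, 0, -0.024, 0.017, 0.028, 0, -1, 0, 0, -0.024, 0.017, 0.028, 0, -1, 0, 0, -0.024, 0.017, 0.028, 0, -1, 0, 0, -0.024, 0.017, 0.028, 0, -1, 0, 0, -0.024, 0.017, 0.028, 0, -1, 0, 0, -0.024, 0.017, 0.028, 0, -1, 0, 0, -0.024, 0.017, 0.028, 0, -1, 0, 0, -0.024, 0.017, 0.028, 0, -1, 0, 0, -0.024, 0.017, 0.028, 0, -1, 0, 0, -0.024, 0.017, 0.028, 0, -1, 0, 0, -0.024, 0.017, 0.028, 0, -1, 0, 0, -0.024, 0.017, 0.028, 0, -1, 0, 0, -0.024, 0.017, 0.028, 0, -1, 0, 0, -0.024, 0.017, 0.028, 0, -1, 0, 0, -0.024, 0.017, 0.028, 0, -1, 0, 0, -0.024, 0.017, 0.028, 0, -1, 0, 0, -0.024, 0.017, 0.028, 0, -1, 0, 0, 0, 0, 0, 0, -1])

```text
time_s: 1.68
ee_pos: [0.4994, -0.0631, 0.2941]
eef_rot: [0.058, -0.703, 0.05, 0.707]
force: [0.0, -0.1, 0.3]
grip_width: 1.001
```

```bash
cat >> h.py <<'E'
from scipy.spatial.transform import Rotation as R
def need(x,y,z,yaw):
    """remaining shift and rotvec to TCP target, tool down, tool -y along tongs y at yaw"""
    s=state();r=R.from_quat(np.roll(s['eef_rot'],-1));c,n=np.cos(yaw),np.sin(yaw)
    T=R.from_matrix(np.array([[0,0,-1],[n,-c,0],[-c,-n,0]]).T) # columns: tool x=down, y=-tongs y
    print('t',round(s['time_s'],2),'shift',(np.array([x,y,z])-s['ee_pos']).round(4),'rot',(T*r.inv()).as_rotvec().round(4),'F',s['force'].round(1),'w',round(s['grip_width'],4),'j',s['joints'].round(2))
E
sed -i 's/\[\[0,0,-1\],\[n,-c,0\],\[-c,-n,0\]\]/[[0,0,-1],[n,-c,0],[-c,-n,0]]/' h.py
python3 -c "
from h import *
need(.502,-.0785,.155,-.139)"
```

```text
t 1.68 shift [ 0.0026 -0.0154 -0.1391] rot [-0.0123 -0.005   0.0143] F [ 0.  -0.1  0.3] w 1.0012 j [-0.22  0.09  1.92  0.01  1.14  1.5 ]
```

>>> play_rows(deltas=[-0.006, -0.0025, 0.007, 0.0013, -0.0077, -0.01, -1, -0.006, -0.0025, 0.007, 0.0013, -0.0077, -0.02, -1, 0, 0, 0, 0, 0, -0.02, -1, 0, 0, 0, 0, 0, -0.02, -1, 0, 0, 0, 0, 0, -0.02, -1, 0, 0, 0, 0, 0, -0.02, -1, 0, 0, 0, 0, 0, -0.01, -1, 0, 0, 0, 0, 0, 0, -1, 0, 0, 0, 0, 0, 0, -1])

```text
time_s: 2.43
ee_pos: [0.5002, -0.0778, 0.1685]
eef_rot: [0.045, -0.705, 0.046, 0.706]
force: [0.3, -0.7, 0.6]
grip_width: 1.001
```

```bash
python3 -c "
from h import *
need(.502,-.0785,.155,-.139)
im,P=cloud('top');cv2.imwrite('pics/t1.png',cv2.resize(im[170:340,310:450],None,fx=3.5,fy=3.5))
im,P=cloud('scene');cv2.imwrite('pics/s1.png',cv2.resize(im[110:260,250:450],None,fx=3.5,fy=3.5))"
```

```text
t 2.43 shift [ 0.0018 -0.0007 -0.0135] rot [ 0.0015 -0.0024 -0.0099] F [ 0.3 -0.7  0.6] w 1.0005 j [-0.24  0.26  2.01 -0.    0.87  1.46]
```

View pics/s1.png

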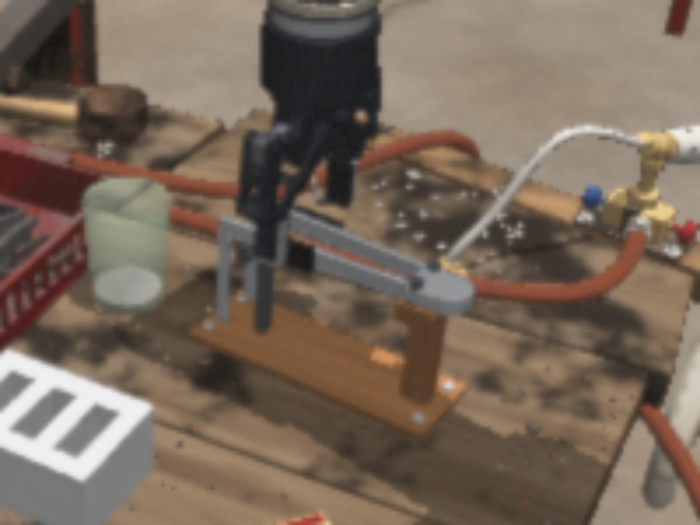

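The fingers straddle the grip pads (left finger at crop (262,300), pads at about (300,255)). I'll descend the last bit and close to about 39 mm.

>>> play_rows(deltas=[0, 0, -0.005, 0.001, -0.0005, -0.008, -1, 0, 0, -0.005, 0.001, 0, -0.005, -1, 0, 0, 0, 0, 0, 0, -0.5, 0, 0, 0, 0, 0, 0, -0.2, 0, 0, 0, 0, 0, 0, 0, 0, 0, 0, 0, 0, 0, 0.05, 0, 0, 0, 0, 0, 0, 0.08, 0, 0, 0, 0, 0, 0, 0.08, 0, 0, 0, 0, 0, 0, 0.08, 0, 0, 0, 0, 0, 0, 0.08, 0, 0, 0, 0, 0, 0, 0.08])

```text
time_s: 3.45
ee_pos: [0.5068, -0.0792, 0.1604]
eef_rot: [-0.048, 0.709, -0.051, -0.702]
force: [0.1, 0.3, -0.8]
grip_width: 0.466
```

```bash
python3 -c "
from h import *
need(.502,-.0785,.155,-.139)"
```

```text
t 3.45 shift [-0.0048  0.0007 -0.0054] rot [0.0044 0.0098 0.0007] F [ 0.1  0.3 -0.8] w 0.4656 j [-0.24  0.28  2.   -0.    0.85  1.47]
```

>>> play_rows(deltas=[0, 0, 0, 0, 0, 0.008, 0.08, 0, 0, 0, 0, 0, 0.012, 0.08, 0, 0, 0, 0, 0, 0.012, 0.08, 0, 0, 0, 0, 0, 0.015, 0.08, 0, 0, 0, 0, 0, 0.015, 0.08, 0, 0, 0, 0, 0, 0.015, 0.08, 0, 0, 0, 0, 0, 0.015, 0.08, 0, 0, 0, 0, 0, 0.01, 0.08, 0, 0, 0, 0, 0, 0, 0.08, 0, 0, 0, 0, 0, 0, 0.08])

```text
time_s: 4.28
ee_pos: [0.504, -0.0785, 0.2687]
eef_rot: [-0.048, 0.707, -0.05, -0.703]
force: [-0.2, 0.3, -1.0]
grip_width: 0.464
```

```bash
python3 -c "
from h import *
need(.5,-.0785,.26,-.139)
im,P=cloud('top');cv2.imwrite('pics/t2.png',cv2.resize(im[170:340,310:450],None,fx=3.5,fy=3.5))
np.save('t2.npy',P)
im,P=cloud('scene');cv2.imwrite('pics/s2.png',cv2.resize(im[80:260,250:450],None,fx=3.3,fy=3.3));np.save('s2.npy',P)"
```

```text
t 4.28 shift [-0.004   0.     -0.0087] rot [0.0034 0.0056 0.0007] F [-0.2  0.3 -1. ] w 0.4637 j [-0.24  0.12  1.94 -0.    1.08  1.47]
```

View pics/s2.png

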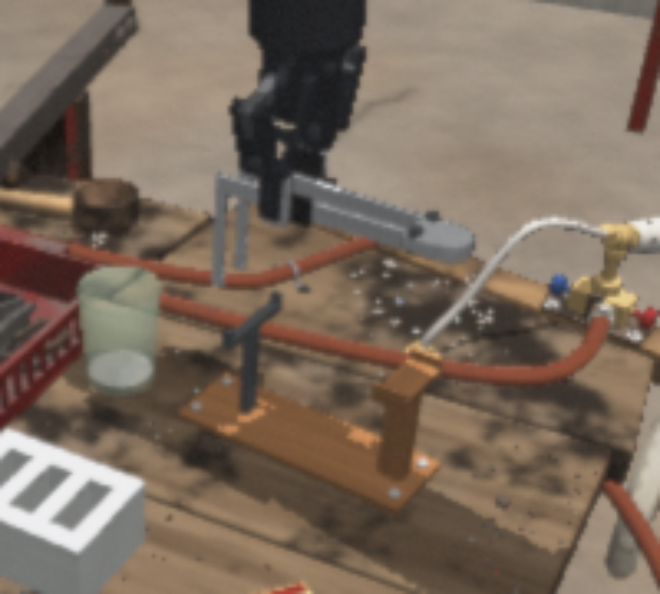

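The tongs are held and hang level, with tips at crop (220,275) and the yoke at (455,240). Next I'll measure the tips relative to the TCP.

```bash
cat >> h.py <<'E'
def tongs(Pt,Ps,tcp,yaw):
    c,n=np.cos(yaw),np.sin(yaw)
    for nm,P in(('top',Pt),('scene',Ps)):
        d=(P.reshape(-1,3)-tcp); q=np.c_[d[:,0]*c+d[:,1]*n,-d[:,0]*n+d[:,1]*c,d[:,2]]
        q=q[(abs(q[:,1])<.035)&(q[:,0]>-.16)&(q[:,0]<.09)&(q[:,2]<-.03)&(q[:,2]>-.16)]
        y=q[q[:,0]<-.045]; 
        if len(y): print(nm,'rear x',y[:,0].min().round(4),'yoke',len(y),'z top',[np.percentile(y[(y[:,0]>a)&(y[:,0]<a+.02)][:,2],80).round(4) if ((y[:,0]>a)&(y[:,0]<a+.02)).sum()>3 else None for a in(-.14,-.12,-.1,-.08,-.065)],'y range yoke',np.percentile(y[y[:,0]<-.1][:,1],[2,98]).round(4))
        f=q[q[:,0]>.03]
        if len(f):
            print(nm,'front n',len(f),'x',np.percentile(f[:,0],[1,99]).round(4),'z',np.percentile(f[:,2],[1,99]).round(4))
            L=f[f[:,2]>-.06]; print('  leg tops y',[np.median(L[L[:,1]>0][:,1]).round(4) if (L[:,1]>0).any() else None,np.median(L[L[:,1]<0][:,1]).round(4) if (L[:,1]<0).any() else None],'z',np.percentile(L[:,2],80).round(4) if len(L) else None)
            T=f[f[:,2]<-.08]
            if len(T):print('  tips',len(T),'x',np.percentile(T[:,0],[2,50,98]).round(4),'y',np.percentile(T[:,1],[2,25,50,75,98]).round(4),'z',T[:,2].min().round(4))
E
python3 - <<'E'
from h import *
tongs(np.load('t2.npy'),np.load('s2.npy'),state()['ee_pos'],-.138)
E
```

```text
top rear x -0.1339 yoke 571 z top [np.float64(-0.0491), np.float64(-0.0488), np.float64(-0.0485), np.float64(-0.0492), np.float64(-0.0494)] y range yoke [-0.005   0.0172]
top front n 129 x [0.0306 0.0539] z [-0.1403 -0.0479]
  leg tops y [np.float64(0.0171), None] z -0.0499
  tips 48 x [0.0451 0.0497 0.054 ] y [-0.0128  0.0085  0.0184  0.0187  0.0191] z -0.1415
scene rear x -0.1359 yoke 492 z top [np.float64(-0.0507), np.float64(-0.05), np.float64(-0.051), np.float64(-0.0517), np.float64(-0.0519)] y range yoke [-0.0133  0.0176]
scene front n 255 x [0.0315 0.0539] z [-0.1418 -0.0504]
  leg tops y [np.float64(0.0174), None] z -0.0516
  tips 168 x [0.0439 0.0482 0.0536] y [-0.0169 -0.0137  0.0144  0.0173  0.0191] z -0.144
```

>>> play_rows(deltas=[0, 0, 0.01, 0.008, 0.018, -0.001, 0.08, 0, 0, 0.011, 0.008, 0.023, -0.001, 0.08, 0, 0, 0.011, 0.008, 0.023, -0.001, 0.08, 0, 0, 0.011, 0.008, 0.023, -0.001, 0.08, 0, 0, 0.011, 0.008, 0.023, -0.001, 0.08, 0, 0, 0.011, 0.008, 0.023, -0.001, 0.08, 0, 0, 0.011, 0.008, 0.023, -0.001, 0.08, 0, 0, 0.011, 0.008, 0.023, -0.001, 0.08, 0, 0, 0.01, 0.006, 0.018, 0, 0.08, 0, 0, 0.008, 0.004, 0.008, 0, 0.08, 0, 0, 0, 0, 0, 0, 0.08, 0, 0, 0, 0, 0, 0, 0.08])

```text
time_s: 5.38
ee_pos: [0.5718, 0.1345, 0.2428]
eef_rot: [0.009, -0.699, 0.014, 0.715]
force: [0.4, -1.1, -1.7]
grip_width: 0.463
```

```bash
python3 -c "
from h import *
need(.578,.1276,.22,-.033)"
```

```text
t 5.38 shift [ 0.0062 -0.0069 -0.0228] rot [ 0.0066 -0.0235 -0.0004] F [ 0.4 -1.1 -1.7] w 0.4631 j [ 0.16  0.31  1.76 -0.    1.09  1.76]
```

>>> play_rows(deltas=[0.003, -0.012, 0, 0.003, -0.004, -0.008, 0.08, 0.003, -0.012, 0, 0.003, -0.003, -0.008, 0.08, 0, 0, 0, 0, 0, -0.006, 0.08, 0, 0, 0, 0, 0, 0, 0.08, 0, 0, 0, 0, 0, 0, 0.08])

```text
time_s: 5.8
ee_pos: [0.5756, 0.1223, 0.2181]
eef_rot: [0.012, -0.705, 0.014, 0.709]
force: [0.6, 0.9, -1.2]
grip_width: 0.463
```

```bash
cat > chk.py <<'E'
import sys
from h import *
n,x,y,z,yaw=sys.argv[1],*map(float,sys.argv[2:6])
need(x,y,z,yaw)
im,Pt=cloud('top');cv2.imwrite(f'pics/t{n}.png',cv2.resize(im[140:320,140:320],None,fx=3.2,fy=3.2))
im2,Ps=cloud('scene');cv2.imwrite(f'pics/s{n}.png',cv2.resize(im2[160:340,170:360],None,fx=3.1,fy=3.1))
tongs(Pt,Ps,state()['ee_pos'],yaw)
E
python3 chk.py 3 .578 .1276 .22 -.033
```

```text
t 5.8 shift [0.0024 0.0053 0.0019] rot [ 0.0035 -0.0044  0.0037] F [ 0.6  0.9 -1.2] w 0.4626 j [ 0.14  0.34  1.79 -0.    1.02  1.75]
top rear x -0.1343 yoke 678 z top [np.float64(-0.0488), np.float64(-0.0479), np.float64(-0.0474), np.float64(-0.0492), np.float64(-0.0495)] y range yoke [-0.0167  0.0157]
top front n 7 x [0.0369 0.074 ] z [-0.16   -0.1578]
  leg tops y [None, None] z None
  tips 7 x [0.037  0.0631 0.0738] y [-0.0279 -0.0267 -0.0233 -0.0232 -0.023 ] z -0.16
scene rear x -0.1372 yoke 580 z top [np.float64(-0.0507), np.float64(-0.0496), np.float64(-0.0511), np.float64(-0.0519), np.float64(-0.052)] y range yoke [-0.0145  0.0169]
scene front n 235 x [0.0302 0.0517] z [-0.154  -0.0527]
  leg tops y [np.float64(0.0163), None] z -0.054
  tips 166 x [0.0413 0.0454 0.0514] y [-0.0172 -0.0139  0.0144  0.0167  0.0185] z -0.1598
```

>>> play_rows(deltas=[0.0035, -0.0044, 0.003, 0.003, 0.005, 0, 0.08, 0, 0, 0, 0, 0, -0.005, 0.08, 0, 0, 0, 0, 0, -0.008, 0.08, 0, 0, 0, 0, 0, 0, 0.08, 0, 0, 0, 0, 0, 0, 0.08])

```text
time_s: 6.32
ee_pos: [0.5801, 0.1284, 0.2061]
eef_rot: [-0.012, 0.709, -0.011, -0.705]
force: [-0.5, 0.4, 0.2]
grip_width: 0.464
```

```bash
python3 chk.py 4 .578 .1276 .20 -.033
```

```text
t 6.32 shift [-0.0021 -0.0008 -0.0061] rot [-0.0012  0.0045 -0.    ] F [-0.5  0.4  0.2] w 0.4637 j [0.14 0.36 1.79 0.   1.   1.75]
top rear x -0.1332 yoke 664 z top [np.float64(-0.0491), np.float64(-0.0489), np.float64(-0.0482), np.float64(-0.0493), np.float64(-0.0492)] y range yoke [-0.0158  0.0162]
top front n 9 x [0.0384 0.0724] z [-0.1525 -0.1455]
  leg tops y [None, None] z None
  tips 9 x [0.0401 0.063  0.0722] y [-0.0254 -0.0215 -0.0215 -0.0214 -0.0193] z -0.1526
scene rear x -0.1363 yoke 638 z top [np.float64(-0.0514), np.float64(-0.0506), np.float64(-0.0514), np.float64(-0.0524), np.float64(-0.0536)] y range yoke [-0.0153  0.0168]
scene front n 446 x [0.0305 0.0707] z [-0.1588 -0.0526]
  leg tops y [np.float64(0.0175), np.float64(-0.016)] z -0.0527
  tips 378 x [0.0307 0.0487 0.0704] y [-0.0319 -0.0132  0.0123  0.0182  0.0335] z -0.1599
```

View pics/s4.png

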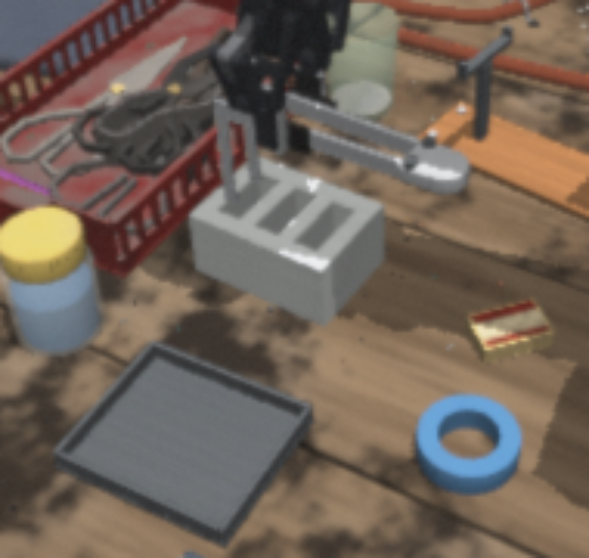

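The tips hang right over the far pocket (crop (230,190)). I'll descend gently.

>>> play_rows(deltas=[-0.001, 0.004, 0, -0.0015, -0.0005, -0.004, 0.08, 0, 0, 0, 0, 0, -0.006, 0.08, 0, 0, 0, 0, 0, -0.006, 0.08, 0, 0, 0, 0, 0, -0.005, 0.08, 0, 0, 0, 0, 0, 0, 0.08])

```text
time_s: 6.83
ee_pos: [0.5783, 0.1279, 0.1833]
eef_rot: [-0.012, 0.707, -0.012, -0.707]
force: [-0.1, -0.2, -1.0]
grip_width: 0.46
```

```bash
python3 -c "
from h import *
need(.578,.1276,.157,-.033)"
```

```text
t 6.83 shift [-0.0003 -0.0003 -0.0263] rot [-0.0001  0.0002 -0.0001] F [-0.1 -0.2 -1. ] w 0.4602 j [0.14 0.39 1.8  0.   0.96 1.75]
```

>>> play_rows(deltas=[0, 0, 0, 0, 0, -0.006, 0.08, 0, 0, 0, 0, 0, -0.006, 0.08, 0, 0, 0, 0, 0, -0.006, 0.08, 0, 0, 0, 0, 0, -0.005, 0.08, 0, 0, 0, 0, 0, -0.002, 0.08, 0, 0, 0, 0, 0, 0, 0.08])

```text
time_s: 7.33
ee_pos: [0.5777, 0.1277, 0.1544]
eef_rot: [0.012, -0.706, 0.012, 0.708]
force: [0.7, 0.4, -1.0]
grip_width: 0.464
```

```bash
python3 chk.py 5 .578 .1276 .157 -.033
```

```text
t 7.33 shift [ 0.0003 -0.0001  0.0026] rot [ 0.0002 -0.0018  0.    ] F [ 0.7  0.4 -1. ] w 0.4637 j [0.14 0.43 1.81 0.   0.91 1.75]
top rear x -0.1273 yoke 1351 z top [np.float64(-0.1529), np.float64(-0.0493), np.float64(-0.0511), np.float64(-0.1495), np.float64(-0.1491)] y range yoke [-0.0341  0.0336]
top front n 25 x [0.0334 0.0894] z [-0.1539 -0.0962]
  leg tops y [None, None] z None
  tips 25 x [0.0338 0.0597 0.0889] y [-0.0275 -0.0237 -0.0229 -0.0207 -0.0181] z -0.1541
scene rear x -0.16 yoke 1743 z top [np.float64(-0.0525), np.float64(-0.0514), np.float64(-0.0559), np.float64(-0.0574), np.float64(-0.0598)] y range yoke [-0.0317  0.0327]
scene front n 300 x [0.0304 0.0873] z [-0.1554 -0.0528]
  leg tops y [np.float64(0.0176), np.float64(-0.0142)] z -0.0531
  tips 243 x [0.0315 0.0576 0.0858] y [-0.0198 -0.0037  0.0163  0.0257  0.0344] z -0.1559
```

>>> play_rows(deltas=[0, 0, 0, 0, 0, 0.001, 0.14, 0, 0, 0, 0, 0, 0, 0.2, 0, 0, 0, 0, 0, 0, 0.25, 0, 0, 0, 0, 0, 0, 0.3, 0, 0, 0, 0, 0, 0, 0.35, 0, 0, 0, 0, 0, 0, 0.35, 0, 0, 0, 0, 0, 0, 0.35, 0, 0, 0, 0, 0, 0, 0.35])

```text
time_s: 8.1
ee_pos: [0.5792, 0.128, 0.1581]
eef_rot: [-0.012, 0.708, -0.011, -0.706]
force: [-0.5, 0.2, -1.6]
grip_width: 0.331
```

```bash
python3 -c "
from h import *
need(.578,.1276,.157,-.033);print(state()['effort'].round(2))"
```

```text
t 8.1 shift [-0.0012 -0.0004 -0.0011] rot [-0.0005  0.0028 -0.    ] F [-0.5  0.2 -1.6] w 0.3309 j [0.14 0.42 1.81 0.   0.91 1.75]
[-0.000e+00 -4.218e+01 -2.332e+01  0.000e+00 -1.000e-02  0.000e+00]
```

Run:
```python
from h import *
a,Pt=cloud('top');b,Ps=cloud('scene')
np.save('t6.npy',Pt);np.save('s6.npy',Ps)
o=np.hstack([cv2.resize(a[140:280,220:330],None,fx=3.6,fy=3.6,interpolation=cv2.INTER_CUBIC)[:500],cv2.resize(b[180:270,230:330],None,fx=4,fy=4,interpolation=cv2.INTER_CUBIC)[:360].repeat(1,0) if 0 else cv2.copyMakeBorder(cv2.resize(b[180:270,230:330],None,fx=4,fy=4,interpolation=cv2.INTER_CUBIC),0,140,0,0,cv2.BORDER_CONSTANT)])
cv2.imwrite('pics/c6.png',o);print(o.shape)
tongs(Pt,Ps,state()['ee_pos'],-.033)
```

```text
(500, 796, 3)
top rear x -0.1289 yoke 1365 z top [np.float64(-0.156), np.float64(-0.0498), np.float64(-0.0517), np.float64(-0.0609), np.float64(-0.1527)] y range yoke [-0.0343  0.0347]
top front n 23 x [0.0322 0.0884] z [-0.1591 -0.1004]
  leg tops y [None, None] z None
  tips 23 x [0.0326 0.0584 0.0879] y [-0.0277 -0.0239 -0.0231 -0.0209 -0.0172] z -0.1593
scene rear x -0.16 yoke 1878 z top [np.float64(-0.0534), np.float64(-0.0523), np.float64(-0.055), np.float64(-0.0575), np.float64(-0.1025)] y range yoke [-0.0315  0.0327]
scene front n 319 x [0.0309 0.0863] z [-0.1591 -0.0552]
  leg tops y [np.float64(0.0103), None] z -0.0547
  tips 272 x [0.0314 0.0518 0.0838] y [-0.0298 -0.0039  0.0101  0.0237  0.0342] z -0.1595
```

View pics/c6.png

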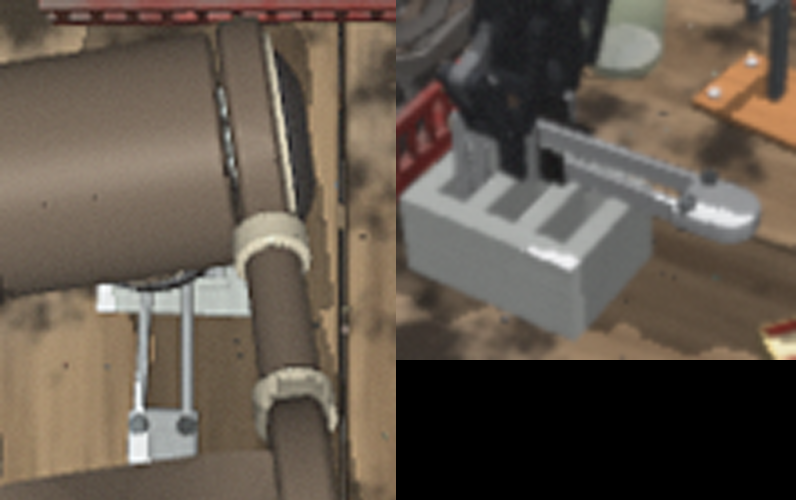

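>>> play_rows(deltas=[0, 0, 0, 0, 0, 0, 0.4, 0, 0, 0, 0, 0, 0, 0.45, 0, 0, 0, 0, 0, 0, 0.45, 0, 0, 0, 0, 0, 0, 0.45, 0, 0, 0, 0, 0, 0, 0.45])

```text
time_s: 8.62
ee_pos: [0.5791, 0.1279, 0.1579]
eef_rot: [-0.012, 0.708, -0.011, -0.706]
force: [0.3, -0.6, 0.0]
grip_width: 0.309
```

Run:
```python
from h import *
need(.578,.1276,.157,-.033)
a,Pt=cloud('top');b,Ps=cloud('scene')
tongs(Pt,Ps,state()['ee_pos'],-.033)
```

```text
t 8.62 shift [-0.0011 -0.0003 -0.0009] rot [-0.0004  0.0024 -0.    ] F [ 0.3 -0.6  0. ] w 0.3087 j [0.14 0.42 1.81 0.   0.91 1.75]
top rear x -0.1285 yoke 1361 z top [np.float64(-0.1556), np.float64(-0.0505), np.float64(-0.0522), np.float64(-0.0583), np.float64(-0.0811)] y range yoke [-0.0343  0.0341]
top front n 23 x [0.0319 0.0884] z [-0.159  -0.0975]
  leg tops y [None, None] z None
  tips 23 x [0.0324 0.0585 0.0879] y [-0.0277 -0.0237 -0.023  -0.0209 -0.0172] z -0.1592
scene rear x -0.1599 yoke 1884 z top [np.float64(-0.0539), np.float64(-0.0528), np.float64(-0.0566), np.float64(-0.0583), np.float64(-0.103)] y range yoke [-0.0323  0.0334]
scene front n 321 x [0.0308 0.0859] z [-0.1578 -0.056 ]
  leg tops y [np.float64(0.0092), None] z -0.0544
  tips 279 x [0.0311 0.0508 0.083 ] y [-0.0296 -0.0033  0.0086  0.0227  0.0339] z -0.1594
```

```bash
cat > legs.py <<'E'
from h import *
def legs(P,n):
    d=P.reshape(-1,3)-state()['ee_pos'];c,s=np.cos(-.033),np.sin(-.033)
    q=np.c_[d[:,0]*c+d[:,1]*s,-d[:,0]*s+d[:,1]*c,d[:,2]]
    q=q[(abs(q[:,1])<.025)&(q[:,2]>-.0575)&(q[:,2]<-.045)&(q[:,0]>-.093)&(q[:,0]<-.03)]
    for g in(1,-1):
        e=q[q[:,1]*g>0]
        if len(e)>8:
            f=np.polyfit(e[:,0],e[:,1],1);print(n,g,len(e),'slope',f[0].round(4),'y at -.08',np.polyval(f,-.08).round(4),'x',e[:,0].min().round(3),e[:,0].max().round(3))
if __name__=='__main__':
    for k in range(2):
        for n in('top','scene'): legs(cloud(n)[1],n)
    legs(np.load('t2.npy')-0*1,'x')
E
python3 legs.py
```

```text
top 1 102 slope 0.0008 y at -.08 0.0107 x -0.093 -0.036
top -1 102 slope 0.0152 y at -.08 -0.0107 x -0.093 -0.032
scene 1 77 slope -0.0364 y at -.08 0.012 x -0.093 -0.031
scene -1 88 slope 0.0464 y at -.08 -0.0105 x -0.093 -0.031
top 1 100 slope -0.0005 y at -.08 0.0109 x -0.093 -0.036
top -1 105 slope 0.0117 y at -.08 -0.0107 x -0.093 -0.032
scene 1 82 slope -0.0172 y at -.08 0.0117 x -0.091 -0.03
scene -1 83 slope 0.0383 y at -.08 -0.0106 x -0.093 -0.03
```

>>> play_rows(deltas=[0, 0, 0, 0, 0, 0.004, 0.45, 0, 0, 0, 0, 0, 0.006, 0.45, 0, 0, 0, 0, 0, 0.006, 0.45, 0, 0, 0, 0, 0, 0.006, 0.45, 0, 0, 0, 0, 0, 0.006, 0.45, 0, 0, 0, 0, 0, 0.004, 0.45, 0, 0, 0, 0, 0, 0, 0.45])

```text
time_s: 9.5
ee_pos: [0.5794, 0.128, 0.1941]
eef_rot: [-0.012, 0.708, -0.011, -0.706]
force: [1.3, 0.2, -0.4]
grip_width: 0.305
```

Run:
```python
from h import *
need(.578,.1276,.197,-.033)
b,Ps=cloud('scene');cv2.imwrite('pics/s7.png',cv2.resize(b[160:240,225:315],None,fx=6,fy=6,interpolation=cv2.INTER_CUBIC))
```

```text
t 9.5 shift [-0.0014 -0.0004  0.0029] rot [-0.0006  0.0037 -0.    ] F [ 1.3  0.2 -0.4] w 0.3046 j [0.14 0.37 1.79 0.   0.97 1.75]
```

View pics/s7.png

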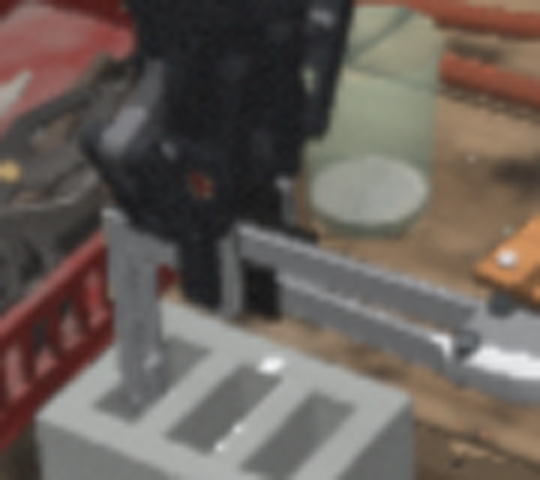

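Run:
```python
from h import *
tcp=state()['ee_pos'];c,s=np.cos(-.033),np.sin(-.033)
Q=[]
for k in range(4):
    P=cloud('scene')[1];d=P.reshape(-1,3)-tcp;Q.append(np.c_[d[:,0]*c+d[:,1]*s,-d[:,0]*s+d[:,1]*c,P.reshape(-1,3)[:,2]])
q=np.vstack(Q);q=q[(abs(q[:,1])<.03)&(q[:,0]>.03)&(q[:,0]<.07)&(q[:,2]>.0585)&(q[:,2]<.135)]
for z in np.arange(.0585,.135,.006):
    e=q[(q[:,2]>z)&(q[:,2]<=z+.006)]
    print(z.round(4),len(e),'y hist',np.histogram(e[:,1],np.arange(-.015,.0151,.003))[0],'x',np.percentile(e[:,0],[2,25,50,98]).round(4) if len(e) else '')
```

```text
0.0585 65 y hist [ 0  1  5  3  5 11  9 19 11  0] x [0.0392 0.0412 0.0427 0.0513]
0.0645 87 y hist [ 0  1  6 20 10 12  8 15 15  0] x [0.0398 0.0424 0.0441 0.0506]
0.0705 62 y hist [ 0  3  2 24  1  0  3 19 10  0] x [0.0422 0.0434 0.0447 0.0507]
0.0765 68 y hist [ 0  0  5 26  1  0  3 17 16  0] x [0.0419 0.0435 0.0456 0.0519]
0.0825 70 y hist [ 0  1  8 23  3  0  2 15 18  0] x [0.0419 0.0437 0.0457 0.0517]
0.0885 67 y hist [ 0  1 12 20  1  0  3 19 11  0] x [0.0426 0.0438 0.0454 0.0521]
0.0945 65 y hist [ 0  1  6 19  3  0  5 13 18  0] x [0.0422 0.0437 0.0461 0.0521]
0.1005 65 y hist [ 0  2  3 22  2  0  7 16 13  0] x [0.042  0.0438 0.0452 0.0516]
0.1065 62 y hist [ 0  0  2 26  2  0  2 16 14  0] x [0.0422 0.0439 0.0457 0.052 ]
0.1125 38 y hist [ 0  0  0  2  1  0  3 15 17  0] x [0.0426 0.0436 0.0461 0.0519]
0.1185 39 y hist [ 0  0  0  0  0  0  1 20 18  0] x [0.0423 0.0444 0.046  0.0505]
0.1245 56 y hist [ 0  0  0  0  0  0  0 28 28  0] x [0.0304 0.0358 0.0409 0.0511]
0.1305 47 y hist [ 0  0  0  0  0  0  0 15 32  0] x [0.0307 0.0348 0.0406 0.0518]
```

Depth shows a surface filling the gap between the tips below z=0.0705, standing about 3 mm proud of the tips. So the pin is held, with its centre at about 0.058. Lifting it clear now and moving to the tray.

>>> play_rows(deltas=[0, 0.003, 0, 0, 0, 0.006, 0.45, 0, 0, 0, 0, 0, 0.01, 0.45, 0, 0, 0, 0, 0, 0.012, 0.45, 0, 0, 0, 0, 0, 0.012, 0.45, 0, 0, 0, 0, 0, 0.01, 0.45, 0, 0, 0, 0, 0, 0.006, 0.45, 0, 0, 0, 0, 0, 0, 0.45, 0, 0, 0, -0.003, 0.01, 0, 0.45, 0, 0, 0, -0.004, 0.017, 0, 0.45, 0, 0, 0, -0.005, 0.019, 0, 0.45, 0, 0, 0, -0.005, 0.019, 0, 0.45, 0, 0, 0, -0.005, 0.019, 0, 0.45, 0, 0, 0, -0.005, 0.019, 0, 0.45, 0, 0, 0, -0.005, 0.019, 0, 0.45, 0, 0, 0, -0.004, 0.017, 0, 0.45, 0, 0, 0, -0.003, 0.01, 0, 0.45, 0, 0, 0, 0, 0, 0, 0.45])

```text
time_s: 11.17
ee_pos: [0.5323, 0.2868, 0.2525]
eef_rot: [0.013, -0.704, 0.013, 0.71]
force: [-0.6, 0.2, -0.6]
grip_width: 0.303
```

```bash
python3 -c "
from h import *
need(.538,.2966,.20,-.033)"
```

```text
t 11.17 shift [ 0.0057  0.0098 -0.0525] rot [-0.0011 -0.008   0.0035] F [-0.6  0.2 -0.6] w 0.3028 j [0.42 0.32 1.72 0.   1.1  2.03]
```

>>> play_rows(deltas=[0, -0.004, 0.002, 0.003, 0.005, -0.008, 0.45, 0, -0.004, 0.002, 0.003, 0.005, -0.01, 0.45, 0, 0, 0, 0, 0, -0.012, 0.45, 0, 0, 0, 0, 0, -0.012, 0.45, 0, 0, 0, 0, 0, -0.008, 0.45, 0, 0, 0, 0, 0, 0, 0.45, 0, 0, 0, 0, 0, 0, 0.45])

```text
time_s: 11.75
ee_pos: [0.5379, 0.2943, 0.1938]
eef_rot: [0.011, -0.706, 0.013, 0.708]
force: [1.0, 0.5, -0.7]
grip_width: 0.306
```

```bash
cat > pin.py <<'E'
from h import *
tcp=state()['ee_pos'];c,s=np.cos(-.033),np.sin(-.033)
need(.538,.2966,.155,-.033)
Q=[]
for k in range(3):
    P=cloud('scene')[1];d=P.reshape(-1,3)-tcp;Q.append(np.c_[d[:,0]*c+d[:,1]*s,-d[:,0]*s+d[:,1]*c,d[:,2]])
q=np.vstack(Q);q=q[(abs(q[:,1])<.015)&(q[:,0]>.03)&(q[:,0]<.07)]
for z in np.arange(-.165,-.095,.005):
    e=q[(q[:,2]>z)&(q[:,2]<=z+.005)]
    print((z+tcp[2]).round(4),z.round(4),len(e),np.histogram(e[:,1],np.arange(-.015,.0151,.003))[0],'x',np.percentile(e[:,0],[2,25,50,98]).round(4) if len(e) else '')
E
python3 pin.py
```

```text
t 11.75 shift [ 0.0001  0.0023 -0.0388] rot [ 0.0032 -0.0041  0.001 ] F [ 1.   0.5 -0.7] w 0.306 j [ 0.43  0.41  1.74 -0.    1.    2.04]
0.0288 -0.165 0 [0 0 0 0 0 0 0 0 0 0] x 
0.0338 -0.16 0 [0 0 0 0 0 0 0 0 0 0] x 
0.0388 -0.155 1 [0 0 0 0 0 0 1 0 0 0] x [0.0478 0.0478 0.0478 0.0478]
0.0438 -0.15 25 [0 0 0 2 7 7 6 3 0 0] x [0.0389 0.0399 0.0407 0.0463]
0.0488 -0.145 49 [ 0  1  7  5  1  8  7 18  2  0] x [0.0394 0.0409 0.0417 0.0497]
0.0538 -0.14 47 [ 0  0  5  1  4  6 12 16  3  0] x [0.0391 0.0404 0.0423 0.0506]
0.0588 -0.135 47 [ 0  0  5  1  6  7  9 18  1  0] x [0.0387 0.0406 0.0423 0.0498]
0.0638 -0.13 87 [ 0  3  2 20 17 15  7 19  4  0] x [0.0398 0.0415 0.0433 0.0509]
0.0688 -0.125 55 [ 0  1  5 21  2  0  6 14  6  0] x [0.0415 0.0429 0.0441 0.0511]
0.0738 -0.12 47 [ 0  1  4 18  0  0  3 18  3  0] x [0.0414 0.043  0.0443 0.0503]
0.0788 -0.115 50 [ 0  0  4 20  1  0  3 15  7  0] x [0.042  0.0431 0.045  0.0514]
0.0838 -0.11 49 [ 0  0  7 17  0  0  5 16  4  0] x [0.0423 0.0431 0.0446 0.051 ]
0.0888 -0.105 56 [ 0  1  6 23  0  0  3 15  8  0] x [0.0416 0.0433 0.0455 0.0506]
0.0938 -0.1 51 [ 0  0  5 18  1  0  1 19  7  0] x [0.0424 0.0436 0.0456 0.0516]
0.0988 -0.095 36 [ 0  0  0 10  0  0  4 17  5  0] x [0.0422 0.0432 0.0443 0.0506]
```

The pin hangs upright with its bottom at TCP −0.149, so it should touch the tray floor near TCP z = 0.153.

>>> play_rows(deltas=[0.003, -0.004, 0, 0, 0.002, -0.005, 0.45, 0, 0, 0, 0, 0, -0.007, 0.45, 0, 0, 0, 0, 0, -0.008, 0.45, 0, 0, 0, 0, 0, -0.007, 0.45, 0, 0, 0, 0, 0, -0.005, 0.45, 0, 0, 0, 0, 0, 0, 0.45, 0, 0, 0, 0, 0, 0, 0.45])

```text
time_s: 12.48
ee_pos: [0.5398, 0.2976, 0.1623]
eef_rot: [-0.013, 0.709, -0.011, -0.705]
force: [0.2, 0.5, -0.4]
grip_width: 0.304
```

```bash
python3 -c "
from h import *
need(.538,.2966,.1535,-.033)"
```

```text
t 12.48 shift [-0.0018 -0.001  -0.0088] rot [-0.0033  0.007   0.0008] F [ 0.2  0.5 -0.4] w 0.3037 j [0.43 0.45 1.75 0.   0.93 2.04]
```

>>> play_rows(deltas=[-0.003, 0.006, 0, 0, 0, -0.003, 0.45, 0, 0, 0, 0, 0, -0.002, 0.45, 0, 0, 0, 0, 0, -0.002, 0.45, 0, 0, 0, 0, 0, -0.001, 0.45, 0, 0, 0, 0, 0, 0, 0.45])

```text
time_s: 12.9
ee_pos: [0.5401, 0.2978, 0.1539]
eef_rot: [-0.012, 0.707, -0.012, -0.707]
force: [-0.8, -0.2, -0.6]
grip_width: 0.305
```

```bash
python3 pin.py|head -12
```

```text
t 12.9 shift [-0.0021 -0.0012  0.0011] rot [-0.0002  0.0009  0.0007] F [-0.8 -0.2 -0.6] w 0.3054 j [ 0.43  0.47  1.75 -0.    0.92  2.04]
-0.0111 -0.165 0 [0 0 0 0 0 0 0 0 0 0] x 
-0.0061 -0.16 0 [0 0 0 0 0 0 0 0 0 0] x 
-0.0011 -0.155 290 [19 23 17 19 21 28 33 44 38 48] x [0.0308 0.0358 0.0423 0.0696]
0.0039 -0.15 148 [10  8  8  6 12  6 24 24 26 24] x [0.0302 0.0382 0.0431 0.0687]
0.0089 -0.145 42 [ 0  0  3  5  4  7  9 11  3  0] x [0.0399 0.0412 0.0425 0.0502]
0.0139 -0.14 42 [ 0  0  1  2  4  8  7 11  9  0] x [0.0406 0.0416 0.0427 0.0517]
0.0189 -0.135 52 [ 0  1  6  1  6  5  8 13 12  0] x [0.04   0.0422 0.0429 0.0508]
0.0239 -0.13 79 [ 0  1  6 12 16 18  7 13  6  0] x [0.0405 0.0424 0.0441 0.0505]
0.0289 -0.125 45 [ 0  0  3 18  0  1  0 16  7  0] x [0.0426 0.0437 0.0453 0.0519]
0.0339 -0.12 46 [ 0  0  5 19  0  0  2 17  3  0] x [0.0424 0.0439 0.0453 0.0516]
0.0389 -0.115 47 [ 0  1  4 19  1  0  2 10 10  0] x [0.0429 0.0439 0.0449 0.0511]
```

>>> play_rows(deltas=[0, 0, 0, 0, 0, -0.001, 0.45, 0, 0, 0, 0, 0, 0, 0.35, 0, 0, 0, 0, 0, 0, 0.28, 0, 0, 0, 0, 0, 0, 0.22, 0, 0, 0, 0, 0, 0, 0.16, 0, 0, 0, 0, 0, 0, 0.11, 0, 0, 0, 0, 0, 0, 0.08, 0, 0, 0, 0, 0, 0, 0.08, 0, 0, 0, 0, 0, 0, 0.08])

```text
time_s: 13.8
ee_pos: [0.5408, 0.298, 0.1539]
eef_rot: [-0.012, 0.708, -0.011, -0.706]
force: [0.1, -0.4, -0.1]
grip_width: 0.457
```

```bash
python3 pin.py|head -12
```

```text
t 13.8 shift [-0.0028 -0.0014  0.0011] rot [-0.0012  0.0031  0.0007] F [ 0.1 -0.4 -0.1] w 0.4572 j [ 0.43  0.47  1.75 -0.    0.92  2.04]
-0.0111 -0.165 0 [0 0 0 0 0 0 0 0 0 0] x 
-0.0061 -0.16 0 [0 0 0 0 0 0 0 0 0 0] x 
-0.0011 -0.155 229 [16 28 21 13 13 15 20 29 33 41] x [0.0303 0.035  0.0402 0.0689]
0.0039 -0.15 132 [19  5  7 11  8  9 16 23 14 20] x [0.031  0.0364 0.0409 0.0695]
0.0089 -0.145 46 [14  0  0  0  2 11  7 10  0  2] x [0.0397 0.0415 0.0441 0.0518]
0.0139 -0.14 48 [10  0  0  0  6  5 11 12  0  4] x [0.0402 0.0414 0.0445 0.0506]
0.0189 -0.135 38 [ 0  0  0  2  4  5 14 11  0  2] x [0.0398 0.0409 0.0424 0.0494]
0.0239 -0.13 93 [ 0  0  0 10 26 22 26  7  0  2] x [0.0401 0.0432 0.0456 0.0528]
0.0289 -0.125 12 [0 0 0 0 0 1 1 1 0 9] x [0.0428 0.0438 0.0446 0.0467]
0.0339 -0.12 1 [0 0 0 0 0 0 0 0 0 1] x [0.0449 0.0449 0.0449 0.0449]
0.0389 -0.115 2 [0 0 0 0 0 0 0 0 0 2] x [0.0439 0.044  0.0442 0.0445]
```

The first pin stands free in the tray (top at z≈0.028, gap to both tips). Going up and back to the second pin.

>>> play_rows(deltas=[0, 0.002, 0, 0, 0, 0.005, 0.08, 0, 0, 0, 0, 0, 0.01, 0.08, 0, 0, 0, 0, 0, 0.014, 0.08, 0, 0, 0, 0, 0, 0.016, 0.08, 0, 0, 0, 0, 0, 0.014, 0.08, 0, 0, 0, 0, 0, 0.01, 0.08, 0, 0, 0, 0, 0, 0.004, 0.08, 0, 0, 0, 0.0005, -0.01, 0, 0.08, 0, 0, 0, 0.0005, -0.018, 0, 0.08, 0, 0, 0, 0.0005, -0.02, 0, 0.08, 0, 0, 0, 0.0005, -0.02, 0, 0.08, 0, 0, 0, 0.0005, -0.02, 0, 0.08, 0, 0, 0, 0.0005, -0.02, 0, 0.08, 0, 0, 0, 0, -0.02, 0, 0.08, 0, 0, 0, 0, -0.018, 0, 0.08, 0, 0, 0, 0, -0.01, 0, 0.08, 0, 0, 0, 0, -0.004, 0, 0.08, 0, 0, 0, 0, 0, 0, 0.08, 0, 0, 0, 0, 0, 0, 0.08])

```text
time_s: 15.53
ee_pos: [0.5391, 0.1256, 0.2303]
eef_rot: [0.011, -0.705, 0.012, 0.709]
force: [-0.1, -0.3, -1.2]
grip_width: 0.459
```

```bash
python3 -c "
from h import *
need(.545,.128,.21,-.033)"
```

```text
t 15.53 shift [ 0.0059  0.0024 -0.0203] rot [ 0.0013 -0.0052 -0.0009] F [-0.1 -0.3 -1.2] w 0.4587 j [ 0.15  0.26  1.86 -0.    1.03  1.75]
```

>>> play_rows(deltas=[0.001, -0.005, 0, 0.003, 0.001, -0.006, 0.08, 0, 0, 0, 0.002, 0.001, -0.008, 0.08, 0, 0, 0, 0, 0, -0.006, 0.08, 0, 0, 0, 0, 0, 0, 0.08, 0, 0, 0, 0, 0, 0, 0.08])

```text
time_s: 15.95
ee_pos: [0.5445, 0.1311, 0.2075]
eef_rot: [-0.01, 0.707, -0.01, -0.707]
force: [0.0, 0.1, -0.5]
grip_width: 0.46
```

```bash
sed -i 's/need(.538,.2966,.155/need(.545,.128,.2/' pin.py; python3 pin.py|tail -8
```

```text
0.0775 -0.13 19 [14  3  0  0  0  0  0  0  0  2] x [0.0426 0.0434 0.0458 0.0508]
0.0825 -0.125 22 [18  4  0  0  0  0  0  0  0  0] x [0.0429 0.0442 0.0463 0.0506]
0.0875 -0.12 17 [14  3  0  0  0  0  0  0  0  0] x [0.0442 0.0455 0.0472 0.0524]
0.0925 -0.115 21 [18  1  0  0  0  0  0  0  0  2] x [0.0432 0.0444 0.0471 0.0529]
0.0975 -0.11 26 [15  5  0  0  0  0  0  0  0  6] x [0.0426 0.0439 0.0453 0.0523]
0.1025 -0.105 27 [17  6  0  0  0  0  0  0  0  4] x [0.0433 0.0443 0.0468 0.052 ]
0.1075 -0.1 19 [13  5  0  0  0  0  0  0  0  1] x [0.0432 0.0443 0.0477 0.0513]
0.1125 -0.095 7 [5 2 0 0 0 0 0 0 0 0] x [0.0438 0.0455 0.0459 0.0515]
```

>>> play_rows(deltas=[0, 0, -0.002, 0.0005, -0.003, 0, 0.08, 0, 0, 0, 0, 0, -0.004, 0.08, 0, 0, 0, 0, 0, -0.006, 0.08, 0, 0, 0, 0, 0, -0.005, 0.08, 0, 0, 0, 0, 0, 0, 0.08, 0, 0, 0, 0, 0, 0, 0.08])

```text
time_s: 16.6
ee_pos: [0.5459, 0.1274, 0.1927]
eef_rot: [-0.011, 0.708, -0.011, -0.706]
force: [-0.4, 0.1, -0.7]
grip_width: 0.461
```

Run:
```python
from h import *
need(.545,.128,.158,-.033)
b,Ps=cloud('scene');cv2.imwrite('pics/s8.png',cv2.resize(b[160:250,225:330],None,fx=6,fy=6,interpolation=cv2.INTER_CUBIC))
```

```text
t 16.6 shift [-0.0009  0.0006 -0.0347] rot [-0.0013  0.0034 -0.0018] F [-0.4  0.1 -0.7] w 0.4614 j [0.15 0.32 1.87 0.   0.95 1.75]
```

View pics/s8.png

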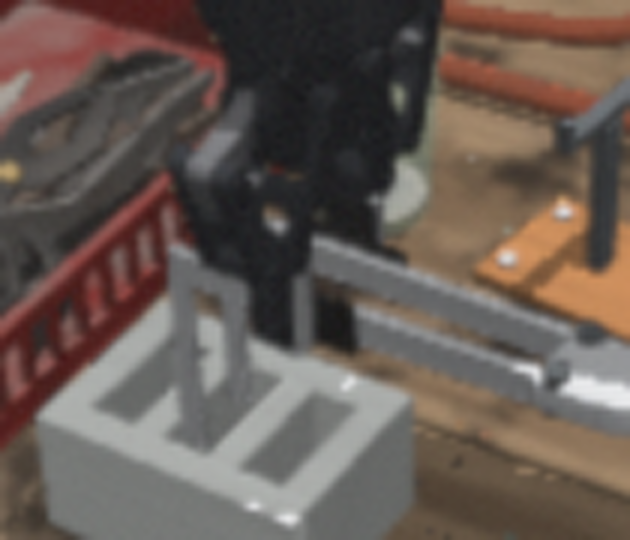

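The tips are entering the middle pocket centrally (crop (205,440) and (240,375)). Descending and squeezing.

>>> play_rows(deltas=[-0.001, 0.003, -0.002, -0.0008, 0.0005, -0.005, 0.08, 0, 0, 0, 0, 0, -0.007, 0.08, 0, 0, 0, 0, 0, -0.008, 0.08, 0, 0, 0, 0, 0, -0.007, 0.08, 0, 0, 0, 0, 0, -0.004, 0.08, 0, 0, 0, 0, 0, -0.001, 0.08, 0, 0, 0, 0, 0, 0, 0.08])

```text
time_s: 17.23
ee_pos: [0.5443, 0.1279, 0.1565]
eef_rot: [0.012, -0.706, 0.012, 0.708]
force: [0.3, 0.5, -1.1]
grip_width: 0.462
```

```bash
python3 -c "
from h import *
need(.545,.128,.156,-.033)"
```

```text
t 17.23 shift [ 0.0007  0.0001 -0.0005] rot [ 0.     -0.0015  0.0003] F [ 0.3  0.5 -1.1] w 0.4617 j [0.15 0.37 1.89 0.   0.88 1.76]
```

>>> play_rows(deltas=[0, 0, 0, 0, 0, 0, 0.14, 0, 0, 0, 0, 0, 0, 0.2, 0, 0, 0, 0, 0, 0, 0.26, 0, 0, 0, 0, 0, 0, 0.32, 0, 0, 0, 0, 0, 0, 0.4, 0, 0, 0, 0, 0, 0, 0.45, 0, 0, 0, 0, 0, 0, 0.45, 0, 0, 0, 0, 0, 0, 0.45, 0, 0, 0, 0, 0, 0, 0.45, 0, 0, 0, 0, 0, 0.004, 0.45, 0, 0, 0, 0, 0, 0.006, 0.45, 0, 0, 0, 0, 0, 0.006, 0.45, 0, 0, 0, 0, 0, 0.006, 0.45, 0, 0, 0, 0, 0, 0.006, 0.45, 0, 0, 0, 0, 0, 0.004, 0.45, 0, 0, 0, 0, 0, 0, 0.45])

```text
time_s: 18.57
ee_pos: [0.5454, 0.1281, 0.1938]
eef_rot: [-0.012, 0.708, -0.012, -0.706]
force: [0.4, -0.0, -0.7]
grip_width: 0.307
```

```bash
python3 pin.py
```

```text
t 18.57 shift [-0.0004 -0.0001  0.0062] rot [-0.0005  0.0018  0.0003] F [ 0.4 -0.  -0.7] w 0.3074 j [0.15 0.32 1.87 0.   0.95 1.76]
0.0288 -0.165 10 [0 0 0 3 4 3 0 0 0 0] x [0.0555 0.056  0.0566 0.0578]
0.0338 -0.16 13 [0 0 0 0 3 4 3 3 0 0] x [0.0557 0.0571 0.0574 0.0581]
0.0388 -0.155 11 [0 0 0 0 0 3 5 3 0 0] x [0.0493 0.0565 0.0566 0.0582]
0.0438 -0.15 26 [0 0 0 1 0 1 6 9 6 3] x [0.0419 0.0487 0.0568 0.0579]
0.0488 -0.145 64 [ 0  0  0  1  5  6 12 17 13 10] x [0.0349 0.0415 0.0474 0.066 ]
0.0538 -0.14 198 [ 5 11 14 14 18 28 30 31 23 24] x [0.0305 0.0348 0.0493 0.0694]
0.0588 -0.135 39 [ 0  0  3  2  2  5  4 13 10  0] x [0.0399 0.0417 0.0432 0.0522]
0.0638 -0.13 56 [ 0  0  5  5 10  9  7 12  8  0] x [0.0397 0.0421 0.0437 0.0518]
0.0688 -0.125 49 [ 0  1  6 13  4  2  1 13  9  0] x [0.0415 0.0439 0.0453 0.0512]
0.0738 -0.12 38 [ 0  0  4 11  2  0  0  9 12  0] x [0.0424 0.0439 0.046  0.0505]
0.0788 -0.115 38 [ 0  0  4 14  0  0  2  9  9  0] x [0.0425 0.0439 0.0454 0.0504]
0.0838 -0.11 37 [ 0  0  3 11  0  0  3  7 13  0] x [0.0424 0.044  0.0462 0.0503]
0.0888 -0.105 44 [ 0  0  2 16  3  0  4 10  9  0] x [0.0423 0.044  0.0453 0.0522]
0.0938 -0.1 43 [ 0  0  4 16  0  0  1 11 11  0] x [0.0424 0.0439 0.0469 0.052 ]
0.0988 -0.095 46 [ 0  1  4 14  2  0  2 13 10  0] x [0.0419 0.044  0.0461 0.0517]
```

Run:
```python
from h import *
P=np.load('top0.npy').reshape(-1,3)
for x0 in np.arange(.24,.6,.04):
    e=P[(P[:,0]>x0)&(P[:,0]<x0+.04)]
    print(x0.round(2),[ (y.round(2),np.nanmax(e[(e[:,1]>y)&(e[:,1]<y+.03)][:,2],initial=0).round(3)) for y in np.arange(.2,.5,.03)])
```

```text
0.24 [(np.float64(0.2), np.float64(0.005)), (np.float64(0.23), np.float64(0.006)), (np.float64(0.26), np.float64(0.004)), (np.float64(0.29), np.float64(0.006)), (np.float64(0.32), np.float64(0.005)), (np.float64(0.35), np.float64(0.025)), (np.float64(0.38), np.float64(0.109)), (np.float64(0.41), np.float64(0.095)), (np.float64(0.44), np.float64(0.086)), (np.float64(0.47), np.float64(0.063))]
0.28 [(np.float64(0.2), np.float64(0.006)), (np.float64(0.23), np.float64(0.006)), (np.float64(0.26), np.float64(0.006)), (np.float64(0.29), np.float64(0.005)), (np.float64(0.32), np.float64(0.011)), (np.float64(0.35), np.float64(0.026)), (np.float64(0.38), np.float64(0.007)), (np.float64(0.41), np.float64(0.124)), (np.float64(0.44), np.float64(0.126)), (np.float64(0.47), np.float64(0.125))]
0.32 [(np.float64(0.2), np.float64(0.006)), (np.float64(0.23), np.float64(0.007)), (np.float64(0.26), np.float64(0.006)), (np.float64(0.29), np.float64(0.007)), (np.float64(0.32), np.float64(0.008)), (np.float64(0.35), np.float64(0.025)), (np.float64(0.38), np.float64(0.023)), (np.float64(0.41), np.float64(0.
[... 1750 characters left out ...]
.float64(0.26), np.float64(0.011)), (np.float64(0.29), np.float64(0.01)), (np.float64(0.32), np.float64(0.01)), (np.float64(0.35), np.float64(0.023)), (np.float64(0.38), np.float64(0.009)), (np.float64(0.41), np.float64(0.015)), (np.float64(0.44), np.float64(0.016)), (np.float64(0.47), np.float64(0.017))]
0.56 [(np.float64(0.2), np.float64(0.005)), (np.float64(0.23), np.float64(0.022)), (np.float64(0.26), np.float64(0.009)), (np.float64(0.29), np.float64(0.009)), (np.float64(0.32), np.float64(0.01)), (np.float64(0.35), np.float64(0.024)), (np.float64(0.38), np.float64(0.006)), (np.float64(0.41), np.float64(0.005)), (np.float64(0.44), np.float64(0.006)), (np.float64(0.47), np.float64(0.005))]
```

The vise lies beyond y=0.41, so the way is clear.

>>> play_rows(deltas=[0, 0.002, 0, 0, 0, 0.006, 0.45, 0, 0, 0, 0, 0, 0.01, 0.45, 0, 0, 0, 0, 0, 0.012, 0.45, 0, 0, 0, 0, 0, 0.012, 0.45, 0, 0, 0, 0, 0, 0.01, 0.45, 0, 0, 0, 0, 0, 0.006, 0.45, 0, 0, 0, 0, 0, 0, 0.45, 0, 0, 0, -0.003, 0.01, 0, 0.45, 0, 0, 0, -0.005, 0.018, 0, 0.45, 0, 0, 0, -0.006, 0.02, 0, 0.45, 0, 0, 0, -0.006, 0.02, 0, 0.45, 0, 0, 0, -0.006, 0.02, 0, 0.45, 0, 0, 0, -0.006, 0.02, 0, 0.45, 0, 0, 0, -0.006, 0.02, 0, 0.45, 0, 0, 0, -0.005, 0.018, 0, 0.45, 0, 0, 0, -0.004, 0.014, 0, 0.45, 0, 0, 0, -0.002, 0.008, 0, 0.45, 0, 0, 0, 0, 0, 0, 0.45, 0, 0, 0, 0, 0, 0, 0.45])

```text
time_s: 20.3
ee_pos: [0.4857, 0.3075, 0.2496]
eef_rot: [0.012, -0.702, 0.013, 0.712]
force: [0.8, -0.9, -1.3]
grip_width: 0.306
```

```bash
python3 -c "
from h import *
need(.488,.2966,.20,-.033)"
```

```text
t 20.3 shift [ 0.0023 -0.0109 -0.0496] rot [ 0.0009 -0.0129  0.0024] F [ 0.8 -0.9 -1.3] w 0.3058 j [0.49 0.28 1.79 0.01 1.08 2.09]
```

>>> play_rows(deltas=[0.001, -0.006, 0.002, 0.001, -0.003, -0.008, 0.45, 0, -0.006, 0, 0.001, -0.003, -0.012, 0.45, 0, 0, 0, 0, -0.003, -0.014, 0.45, 0, 0, 0, 0, 0, -0.014, 0.45, 0, 0, 0, 0, 0, -0.014, 0.45, 0, 0, 0, 0, 0, -0.01, 0.45, 0, 0, 0, 0, 0, -0.005, 0.45, 0, 0, 0, 0, 0, 0, 0.45, 0, 0, 0, 0, 0, 0, 0.45])

```text
time_s: 21.05
ee_pos: [0.4894, 0.2897, 0.1661]
eef_rot: [-0.013, 0.707, -0.016, -0.707]
force: [0.4, 0.3, -1.4]
grip_width: 0.302
```

```bash
sed -i 's/need(.545,.128,.2,/need(.488,.2966,.153,/' pin.py; python3 pin.py
```

```text
t 21.05 shift [-0.0014  0.0069 -0.0131] rot [0.0038 0.0005 0.0073] F [ 0.4  0.3 -1.4] w 0.3017 j [ 0.46  0.37  1.86 -0.    0.91  2.07]
0.0011 -0.165 541 [33 31 32 48 52 79 59 71 68 68] x [0.0307 0.0382 0.0463 0.0689]
0.0061 -0.16 6 [0 1 0 0 0 3 0 1 1 0] x [0.0326 0.0366 0.0471 0.0629]
0.0111 -0.155 0 [0 0 0 0 0 0 0 0 0 0] x 
0.0161 -0.15 18 [0 0 0 1 4 6 4 3 0 0] x [0.0405 0.0411 0.0418 0.0516]
0.0211 -0.145 38 [ 0  0  6  0  5  7  7 13  0  0] x [0.0403 0.0418 0.0427 0.0504]
0.0261 -0.14 47 [ 0  2  2  2  7  7  5 18  4  0] x [0.0402 0.0416 0.0427 0.0519]
0.0311 -0.135 46 [ 0  0  3  4  3  8  7 18  3  0] x [0.0406 0.0421 0.0433 0.0519]
0.0361 -0.13 77 [ 0  1  8 11 17 14  4 19  3  0] x [0.0396 0.0423 0.0437 0.0511]
0.0411 -0.125 60 [ 0  2  5 21  4  4  6 14  4  0] x [0.0413 0.0433 0.0449 0.0507]
0.0461 -0.12 47 [ 0  2  6 15  0  0  2 18  4  0] x [0.0431 0.0441 0.0467 0.0524]
0.0511 -0.115 44 [ 0  0  8 13  0  0  4 16  3  0] x [0.0427 0.0438 0.0457 0.0519]
0.0561 -0.11 52 [ 0  1  7 18  1  0  4 14  7  0] x [0.0431 0.0438 0.046  0.0514]
0.0611 -0.105 49 [ 0  1  6 18  0  0  4 14  6  0] x [0.0426 0.0438 0.0455 0.0517]
0.0661 -0.1 40 [ 0  0  1 16  0  0  2 18  3  0] x [0.0432 0.0442 0.0468 0.0523]
0.0711 -0.095 31 [ 0  0  0  1  0  0  3 23  4  0] x [0.0431 0.0441 0.0465 0.0517]
```

>>> play_rows(deltas=[0.003, 0, 0.006, -0.001, 0.003, -0.004, 0.45, 0, 0, 0, 0, 0.002, -0.004, 0.45, 0, 0, 0, 0, 0, -0.003, 0.45, 0, 0, 0, 0, 0, -0.001, 0.45, 0, 0, 0, 0, 0, 0, 0.45, 0, 0, 0, 0, 0, 0, 0.45])

```text
time_s: 21.7
ee_pos: [0.4903, 0.2976, 0.1568]
eef_rot: [-0.013, 0.71, -0.01, -0.704]
force: [-0.3, 0.0, -1.9]
grip_width: 0.306
```

```bash
python3 pin.py|head -9
```

```text
t 21.7 shift [-0.0023 -0.001  -0.0038] rot [-0.0035  0.0077 -0.0012] F [-0.3  0.  -1.9] w 0.3062 j [ 0.47  0.39  1.86 -0.    0.88  2.07]
-0.0082 -0.165 0 [0 0 0 0 0 0 0 0 0 0] x 
-0.0032 -0.16 34 [1 2 2 3 3 1 4 3 8 7] x [0.0308 0.0404 0.045  0.0693]
0.0018 -0.155 439 [22 32 29 23 39 40 63 62 71 58] x [0.0306 0.0366 0.0437 0.0692]
0.0068 -0.15 20 [0 0 2 0 3 6 6 3 0 0] x [0.0407 0.0421 0.0432 0.0476]
0.0118 -0.145 41 [ 0  1  4  0  5  6 10  9  6  0] x [0.0408 0.0421 0.0435 0.051 ]
0.0168 -0.14 48 [ 0  0  2  3  6  9  7  8 13  0] x [0.0412 0.0422 0.0435 0.0504]
0.0218 -0.135 44 [ 0  0  2  4  2  4  6  9 17  0] x [0.0411 0.0435 0.0444 0.0527]
0.0268 -0.13 64 [ 0  0  6  9 12  9 10  5 13  0] x [0.041  0.043  0.0444 0.0521]
```

>>> play_rows(deltas=[-0.003, 0.007, 0, 0, 0, -0.002, 0.45, 0, 0, 0, 0, 0, -0.0015, 0.45, 0, 0, 0, 0, 0, -0.001, 0.45, 0, 0, 0, 0, 0, 0, 0.45])

```text
time_s: 22.18
ee_pos: [0.4907, 0.2976, 0.153]
eef_rot: [-0.012, 0.707, -0.011, -0.707]
force: [0.6, -0.0, 0.3]
grip_width: 0.307
```

```bash
python3 pin.py|head -9
```

```text
t 22.18 shift [-0.0027 -0.001   0.    ] rot [-0.0007  0.0006 -0.0006] F [ 0.6 -0.   0.3] w 0.3067 j [0.47 0.4  1.86 0.   0.89 2.07]
-0.012 -0.165 0 [0 0 0 0 0 0 0 0 0 0] x 
-0.007 -0.16 0 [0 0 0 0 0 0 0 0 0 0] x 
-0.002 -0.155 155 [ 9  7  8  8  8 18 21 24 26 26] x [0.0309 0.0365 0.0429 0.0691]
0.003 -0.15 312 [21 23 21 20 26 29 36 47 46 43] x [0.0305 0.0365 0.0427 0.0691]
0.008 -0.145 36 [0 0 3 1 2 6 9 8 7 0] x [0.0405 0.0414 0.0428 0.0511]
0.013 -0.14 45 [ 0  0  5  0  6  7  4 10 13  0] x [0.0398 0.0417 0.0432 0.0513]
0.018 -0.135 50 [ 0  0  4  2  4  7 10 14  9  0] x [0.0404 0.0416 0.0431 0.0499]
0.023 -0.13 66 [ 0  0  4 10 12 10 10 10 10  0] x [0.0402 0.0425 0.0439 0.0528]
```

>>> play_rows(deltas=[0, 0, 0, 0, 0, -0.001, 0.45, 0, 0, 0, 0, 0, 0, 0.35, 0, 0, 0, 0, 0, 0, 0.28, 0, 0, 0, 0, 0, 0, 0.22, 0, 0, 0, 0, 0, 0, 0.16, 0, 0, 0, 0, 0, 0, 0.11, 0, 0, 0, 0, 0, 0, 0.08, 0, 0, 0, 0, 0, 0, 0.08, 0, 0, 0, 0, 0, 0, 0.08])

```text
time_s: 23.08
ee_pos: [0.4908, 0.2975, 0.1516]
eef_rot: [-0.012, 0.707, -0.011, -0.707]
force: [0.3, -0.3, -1.2]
grip_width: 0.461
```

```bash
python3 pin.py|head -9
```

```text
t 23.08 shift [-0.0028 -0.0009  0.0014] rot [-0.0009  0.0011 -0.0006] F [ 0.3 -0.3 -1.2] w 0.461 j [0.47 0.4  1.86 0.   0.88 2.07]
-0.0134 -0.165 0 [0 0 0 0 0 0 0 0 0 0] x 
-0.0084 -0.16 0 [0 0 0 0 0 0 0 0 0 0] x 
-0.0034 -0.155 16 [1 3 1 0 0 1 2 3 2 3] x [0.0315 0.0394 0.0426 0.0672]
0.0016 -0.15 353 [32 35 29 21 25 23 38 47 48 55] x [0.0304 0.035  0.04   0.069 ]
0.0066 -0.145 39 [13  0  0  0  0  6 11  9  0  0] x [0.0399 0.042  0.0441 0.0508]
0.0116 -0.14 49 [15  0  0  0  5  8 12  9  0  0] x [0.0394 0.0414 0.0438 0.0526]
0.0166 -0.135 45 [ 9  0  0  1  5  4 11 14  0  1] x [0.0406 0.0421 0.0444 0.0522]
0.0216 -0.13 59 [ 7  2  0  5  6 10 11 13  0  5] x [0.0407 0.0429 0.0452 0.053 ]
```

Pin 2 stands free in the tray. Lifting the tongs away and returning them to the rest.

>>> play_rows(deltas=[0, 0, 0, 0, 0, 0.005, 0.08, 0, 0, 0, 0, 0, 0.01, 0.08, 0, 0, 0, 0, 0, 0.015, 0.08, 0, 0, 0, 0, 0, 0.018, 0.08, 0, 0, 0, 0, 0, 0.018, 0.08, 0, 0, 0, 0, 0, 0.018, 0.08, 0, 0, 0, 0, 0, 0.014, 0.08, 0, 0, 0, 0, 0, 0.01, 0.08, 0, 0, 0, 0, 0, 0.004, 0.08, 0, 0, 0, 0, 0, 0, 0.08])

```text
time_s: 24.07
ee_pos: [0.4899, 0.2972, 0.2749]
eef_rot: [-0.012, 0.708, -0.011, -0.706]
force: [0.3, -0.2, -1.8]
grip_width: 0.46
```

>>> play_rows(deltas=[0, 0, -0.004, 0.001, -0.012, 0, 0.08, 0, 0, -0.006, 0.001, -0.02, 0, 0.08, 0, 0, -0.006, 0.001, -0.022, 0, 0.08, 0, 0, -0.006, 0.001, -0.022, 0, 0.08, 0, 0, -0.006, 0.001, -0.022, 0, 0.08, 0, 0, -0.006, 0.001, -0.022, 0, 0.08, 0, 0, -0.006, 0.001, -0.022, 0, 0.08, 0, 0, -0.006, 0.001, -0.022, 0, 0.08, 0, 0, -0.006, 0.001, -0.022, 0, 0.08, 0, 0, -0.006, 0.001, -0.022, 0, 0.08, 0, 0, -0.006, 0.001, -0.022, 0, 0.08, 0, 0, -0.006, 0.001, -0.022, 0, 0.08, 0, 0, -0.006, 0.001, -0.022, 0, 0.08, 0, 0, -0.006, 0.001, -0.022, 0, 0.08, 0, 0, -0.006, 0.001, -0.022, 0, 0.08, 0, 0, -0.006, 0.001, -0.022, 0, 0.08, 0, 0, -0.004, 0, -0.018, 0, 0.08, 0, 0, -0.002, 0, -0.01, 0, 0.08, 0, 0, 0, 0, 0, 0, 0.08])

```text
time_s: 25.65
ee_pos: [0.4869, -0.1005, 0.2535]
eef_rot: [0.046, -0.692, 0.051, 0.719]
force: [-0.1, -0.8, -0.7]
grip_width: 0.462
```

```bash
python3 -c "
from h import *
need(.507,-.0792,.2,-.139)
tongs(cloud('top')[1],cloud('scene')[1],state()['ee_pos'],-.139)"
```

```text
t 25.65 shift [ 0.0201  0.0213 -0.0535] rot [ 0.0042 -0.0383 -0.0005] F [-0.1 -0.8 -0.7] w 0.4625 j [-0.28  0.14  1.95 -0.02  1.09  1.43]
top rear x -0.137 yoke 1128 z top [np.float64(-0.0442), np.float64(-0.0444), np.float64(-0.0474), np.float64(-0.0474), np.float64(-0.048)] y range yoke [-0.0142  0.0222]
top front n 240 x [0.0309 0.0507] z [-0.1599 -0.0509]
  leg tops y [np.float64(0.0149), None] z -0.0522
  tips 164 x [0.0375 0.043  0.0491] y [-0.0152 -0.0114  0.0157  0.0193  0.0341] z -0.1599
scene rear x -0.1385 yoke 618 z top [np.float64(-0.0461), np.float64(-0.0461), np.float64(-0.0504), np.float64(-0.05), np.float64(-0.0506)] y range yoke [-0.0173  0.019 ]
scene front n 289 x [0.031  0.0498] z [-0.1597 -0.0542]
  leg tops y [np.float64(0.0157), None] z -0.0547
  tips 210 x [0.0366 0.0419 0.0479] y [-0.0171 -0.0145  0.0127  0.0156  0.0267] z -0.1598
```

Correcting the pitch and position above the rest.

>>> play_rows(deltas=[0.002, -0.013, 0, 0.007, 0.007, -0.003, 0.08, 0.002, -0.013, 0, 0.007, 0.007, -0.005, 0.08, 0, -0.012, 0, 0.006, 0.007, -0.008, 0.08, 0, 0, 0, 0, 0, -0.008, 0.08, 0, 0, 0, 0, 0, -0.006, 0.08, 0, 0, 0, 0, 0, 0, 0.08, 0, 0, 0, 0, 0, 0, 0.08])

```text
time_s: 26.33
ee_pos: [0.5086, -0.0688, 0.2198]
eef_rot: [-0.048, 0.706, -0.044, -0.705]
force: [-0.3, -0.4, -1.5]
grip_width: 0.461
```

```bash
python3 -c "
from h import *
need(.507,-.0792,.2,-.139)
tongs(cloud('top')[1],cloud('scene')[1],state()['ee_pos'],-.139)"
```

```text
t 26.33 shift [-0.0016 -0.0104 -0.0198] rot [-0.005   0.0022 -0.0096] F [-0.3 -0.4 -1.5] w 0.4614 j [-0.22  0.2   1.96  0.01  0.98  1.47]
top rear x -0.1345 yoke 502 z top [np.float64(-0.0496), np.float64(-0.0498), np.float64(-0.05), np.float64(-0.0498), np.float64(-0.0498)] y range yoke [0.0018 0.019 ]
top front n 87 x [0.0306 0.0531] z [-0.1366 -0.0491]
  leg tops y [np.float64(0.0184), None] z -0.0506
  tips 31 x [0.0445 0.0485 0.0532] y [0.0181 0.02   0.0202 0.0204 0.0207] z -0.1376
scene rear x -0.1368 yoke 726 z top [np.float64(-0.0515), np.float64(-0.0519), np.float64(-0.0524), np.float64(-0.0526), np.float64(-0.0523)] y range yoke [-0.0335  0.0186]
scene front n 226 x [0.0306 0.0528] z [-0.1426 -0.052 ]
  leg tops y [np.float64(0.0177), None] z -0.0528
  tips 158 x [0.0425 0.0468 0.0527] y [-0.0147 -0.0118  0.0165  0.0188  0.0209] z -0.1437
```

>>> play_rows(deltas=[-0.002, 0.001, -0.005, -0.001, -0.005, -0.002, 0.08, -0.002, 0.001, -0.005, 0, -0.005, -0.006, 0.08, 0, 0, 0, 0, 0, -0.006, 0.08, 0, 0, 0, 0, 0, -0.003, 0.08, 0, 0, 0, 0, 0, 0, 0.08, 0, 0, 0, 0, 0, 0, 0.08])

```text
time_s: 26.93
ee_pos: [0.508, -0.0819, 0.2026]
eef_rot: [-0.05, 0.706, -0.051, -0.704]
force: [-0.7, -0.2, -0.2]
grip_width: 0.46
```

```bash
python3 -c "
from h import *
need(.507,-.0792,.16,-.139)"
```

```text
t 26.93 shift [-0.001   0.0027 -0.0426] rot [0.0007 0.0028 0.0043] F [-0.7 -0.2 -0.2] w 0.4604 j [-0.24  0.22  1.97  0.    0.94  1.47]
```

>>> play_rows(deltas=[0, 0.003, 0.004, -0.001, 0.0025, -0.004, 0.08, 0, 0, 0, 0, 0, -0.007, 0.08, 0, 0, 0, 0, 0, -0.008, 0.08, 0, 0, 0, 0, 0, -0.007, 0.08, 0, 0, 0, 0, 0, -0.005, 0.08, 0, 0, 0, 0, 0, 0, 0.08, 0, 0, 0, 0, 0, 0, 0.08])

```text
time_s: 27.52
ee_pos: [0.5064, -0.0788, 0.1677]
eef_rot: [0.049, -0.705, 0.049, 0.706]
force: [0.5, -0.2, -0.9]
grip_width: 0.459
```

```bash
python3 -c "
from h import *
need(.507,-.0792,.16,-.139)
b,Ps=cloud('scene');cv2.imwrite('pics/s9.png',cv2.resize(b[110:260,250:450],None,fx=3.5,fy=3.5))
tongs(cloud('top')[1],Ps,state()['ee_pos'],-.139)"
```

```text
t 27.52 shift [ 0.0006 -0.0004 -0.0077] rot [ 0.0002 -0.0016 -0.0003] F [ 0.5 -0.2 -0.9] w 0.4594 j [-0.24  0.27  1.99 -0.    0.88  1.47]
top rear x -0.1338 yoke 910 z top [np.float64(-0.0498), np.float64(-0.0497), np.float64(-0.0526), np.float64(-0.0548), np.float64(-0.054)] y range yoke [0.0028 0.0328]
top front n 263 x [0.0303 0.0694] z [-0.16   -0.0498]
  leg tops y [np.float64(0.0177), None] z -0.0504
  tips 217 x [0.0326 0.053  0.0691] y [-0.0107  0.0086  0.0188  0.0248  0.0335] z -0.16
scene rear x -0.1363 yoke 959 z top [np.float64(-0.0511), np.float64(-0.0557), np.float64(-0.0527), np.float64(-0.054), np.float64(-0.0542)] y range yoke [-0.0194  0.0286]
scene front n 224 x [0.0306 0.0659] z [-0.16   -0.0523]
  leg tops y [np.float64(0.0168), None] z -0.0528
  tips 165 x [0.0312 0.0471 0.0657] y [-0.0231 -0.0122  0.0154  0.0181  0.0275] z -0.16
```

View pics/s9.png

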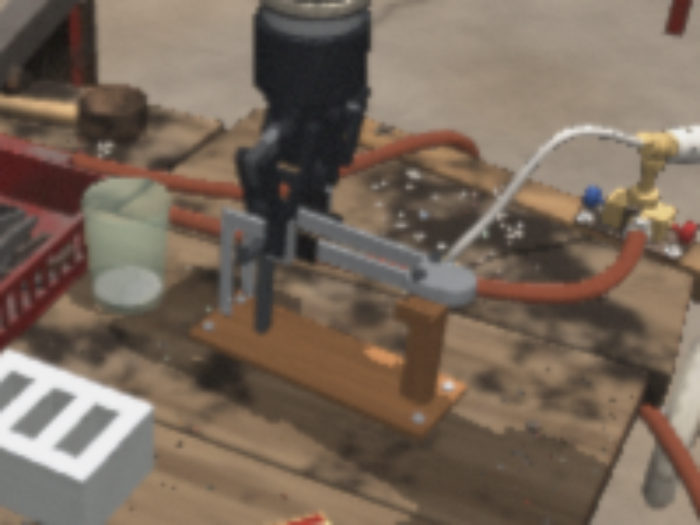

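The tongs hover about 7 mm above the rest, with the yoke over the saddle (430,290) and the tips ahead of the crossbar. Lowering the rest of the way.

>>> play_rows(deltas=[0, 0, 0, 0.0005, 0, -0.003, 0.08, 0, 0, 0, 0, 0, -0.002, 0.08, 0, 0, 0, 0, 0, -0.0015, 0.08, 0, 0, 0, 0, 0, -0.0005, 0.08, 0, 0, 0, 0, 0, 0, 0.08])

```text
time_s: 28.03
ee_pos: [0.5082, -0.0791, 0.1616]
eef_rot: [-0.049, 0.706, -0.049, -0.705]
force: [-0.2, 0.1, -1.9]
grip_width: 0.463
```

```bash
python3 -c "
from h import *
need(.507,-.0792,.16,-.139)"
```

```text
t 28.03 shift [-0.0012 -0.0001 -0.0016] rot [ 0.0011  0.0018 -0.0003] F [-0.2  0.1 -1.9] w 0.4635 j [-0.24  0.29  1.99 -0.    0.86  1.47]
```

>>> play_rows(deltas=[0, 0.0018, 0, 0, 0, -0.001, 0.08, 0, 0, 0, 0, 0, -0.001, 0.08, 0, 0, 0, 0, 0, -0.0005, 0.08, 0, 0, 0, 0, 0, 0, 0.08])

```text
time_s: 28.37
ee_pos: [0.5085, -0.0792, 0.1607]
eef_rot: [-0.049, 0.705, -0.049, -0.705]
force: [-0.7, 0.3, -1.0]
grip_width: 0.458
```

```bash
python3 -c "
from h import *
need(.507,-.0792,.16,-.139)"
```

```text
t 28.37 shift [-0.0015  0.     -0.0007] rot [ 0.0012  0.     -0.0003] F [-0.7  0.3 -1. ] w 0.4583 j [-0.24  0.29  1.99 -0.    0.86  1.47]
```

>>> play_rows(deltas=[0, 0, 0, 0, 0, -0.0008, 0.08, 0, 0, 0, 0, 0, 0, 0.05, 0, 0, 0, 0, 0, 0, 0.02, 0, 0, 0, 0, 0, 0, -0.01, 0, 0, 0, 0, 0, 0, -0.04, 0, 0, 0, 0, 0, 0, -0.1, 0, 0, 0, 0, 0, 0, -0.25, 0, 0, 0, 0, 0, 0, -0.5, 0, 0, 0, 0, 0, 0, -1, 0, 0, 0, 0, 0, 0, -1, 0, 0, 0, 0, 0, 0, -1, 0, 0, 0, 0, 0, 0, -1])

```text
time_s: 29.37
ee_pos: [0.5092, -0.0794, 0.1597]
eef_rot: [-0.048, 0.706, -0.05, -0.705]
force: [-0.3, -0.1, -0.4]
grip_width: 1.002
```

>>> play_rows(deltas=[0, 0, 0, 0, 0, 0.005, -1, 0, 0, 0, 0, 0, 0.012, -1, 0, 0, 0, 0, 0, 0.02, -1, 0, 0, 0, 0, 0, 0.025, -1, 0, 0, 0, 0, 0, 0.025, -1, 0, 0, 0, 0, 0, 0.02, -1, 0, 0, 0, 0, 0, 0.02, -1, 0, 0, 0, 0, 0, 0.01, -1, 0, 0, 0, 0, 0, 0, -1])

```text
time_s: 30.12
ee_pos: [0.5063, -0.0787, 0.3036]
eef_rot: [0.049, -0.705, 0.049, 0.706]
force: [0.4, 0.4, 0.8]
grip_width: 1.003
```

>>> play_rows(deltas=[0, 0, 0, -0.01, -0.02, 0, -1, 0, 0, 0, -0.014, -0.03, 0, -1, 0, 0, 0, -0.014, -0.03, 0, -1, 0, 0, 0, -0.014, -0.03, 0, -1, 0, 0, 0, -0.014, -0.03, 0, -1, 0, 0, 0, -0.014, -0.03, 0, -1, 0, 0, 0, -0.014, -0.03, 0, -1, 0, 0, 0, -0.014, -0.03, 0, -1, 0, 0, 0, -0.01, -0.02, 0, -1, 0, 0, 0, 0, 0, 0, -1, 0, 0, 0, 0, 0, 0, -1])

```text
time_s: 31.03
ee_pos: [0.3784, -0.3349, 0.2937]
eef_rot: [0.05, -0.702, 0.045, 0.709]
force: [-0.0, 1.5, -0.7]
grip_width: 0.996
```

Run:
```python
from h import *
s=state();print(s['time_s'],s['ee_pos'],s['qvel'].round(3))
im,P=cloud('top');cv2.imwrite('pics/t10.png',im[100:330,130:430].repeat(2,0).repeat(2,1))
P0=np.load('top0.npy');V,U=np.mgrid[:420,:560]
W=lambda u0,u1,v0,v1:(U>=u0)&(U<=u1)&(V>=v0)&(V<=v1)
for n,w,a,b in(('jar',(175,220,115,160),.08,.1),('tape',(200,245,275,320),.01,.03),('box',(255,300,268,308),.008,.03),('glass',(358,405,143,185),.06,.1),('tongs',(345,410,195,325),.106,.1125),('key',(258,286,207,219),.016,.024),('pins in tray',(155,210,182,246),.022,.045),('jigpins',(258,286,172,201),.025,.042)):
    r=[]
    for Q in(P0,P):
        q=Q[W(*w)&(Q[...,2]>a)&(Q[...,2]<b)];r.append((len(q),q.mean(0).round(4).tolist() if len(q) else None))
    print(n,r)
for Q in(P0,P):
    q=Q[W(345,410,200,325)&(Q[...,2]>.106)];print('rear',q[:,0].min().round(4),'pads',[q[(q[:,0]>.49)&(q[:,0]<.51)][:,1].min().round(4),q[(q[:,0]>.49)&(q[:,0]<.51)][:,1].max().round(4)],'front z',np.median(q[(q[:,0]>.54)][:,2]).round(4),'yoke z',np.median(q[q[:,0]<.41][:,2]).round(4),'yoke y',q[q[:,0]<.41][:,1].mean().round(4),'front y',q[q[:,0]>.54][:,1].mean().round(4))
```

```text
31.0333 [ 0.37836114 -0.33487638  0.29373222] [-0.04   0.022  0.005 -0.019 -0.014 -0.01 ]
jar [(837, [0.7023, 0.2618, 0.0926]), (844, [0.7023, 0.2616, 0.0924])]
tape [(647, [0.3962, 0.2196, 0.0196]), (640, [0.3962, 0.2198, 0.0196])]
box [(512, [0.4155, 0.1139, 0.0161]), (515, [0.4154, 0.1137, 0.0162])]
glass [(406, [0.6537, -0.0877, 0.0804]), (406, [0.6534, -0.0876, 0.0804])]
tongs [(895, [0.4489, -0.0711, 0.1095]), (904, [0.4505, -0.0707, 0.1095])]
key [(111, [0.5602, 0.1228, 0.0206]), (106, [0.5599, 0.1224, 0.0206])]
pins in tray [(8, [0.5547, 0.2966, 0.0222]), (88, [0.5636, 0.296, 0.0282])]
jigpins [(133, [0.6155, 0.1268, 0.033]), (56, [0.624, 0.1288, 0.0336])]
rear 0.3745 pads [np.float64(-0.1016), np.float64(-0.0561)] front z 0.1095 yoke z 0.1099 yoke y -0.0637 front y -0.0836
rear 0.3764 pads [np.float64(-0.1002), np.float64(-0.0548)] front z 0.1096 yoke z 0.1097 yoke y -0.0632 front y -0.0821
```

View pics/t10.png

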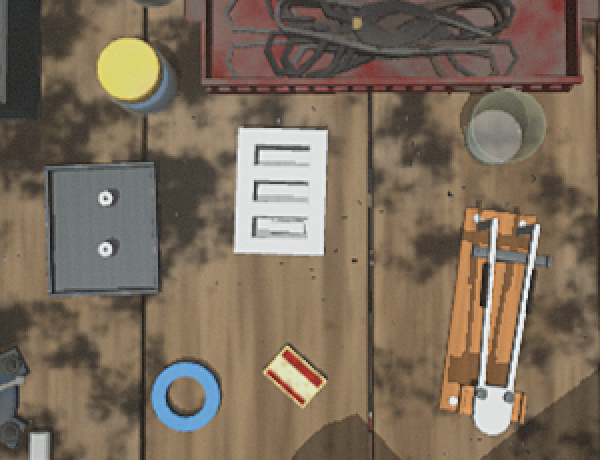

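The picture shows both pins standing in the tray at (106,198) and (106,249). The two pin pockets are empty, the key is still in its pocket at (280,226), and the tongs lie level on the rest within about 2 mm of their old place. Handing in.

```bash
python3 -c "
from h import *
print(workorder.close_job())"
```

```text
the job is handed in; nothing more can be done
None
```

Both dowel pins now stand upright in the tray and the tongs are back on their rest. I handed the job in at about 31 s of the 72 s allowed; the hand-in gives no verdict, so I have no confirmation beyond my own checks.

I lifted each pin out with the squeezed tongs, set it down on the tray floor and opened the tongs there.

**Last checks (top camera, before against after):**
- **Pins:** both stand free in the tray, about 50 mm apart, and their two pockets are empty.
- **Key and bystanders:** the key, jar, tape, matchbox and tumbler are all unmoved to within 0.5 mm.
- **Tongs:** they lie level, about 2 mm from their first place, and the arm is clear of everything.

**One reading disagreed:** while holding a pin, the gripper's opening reading came to about 26 mm, not the expected 32 mm. I did not resolve why. The tongs' leg angles from the top camera suggested a held pin (the scene camera disagreed). After a short lift, depth data showed each pin between the tips before I raised it clear of the jig.

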